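# Close down the oiling bench

## Robot

A 6-joint arm with a two-finger parallel gripper is mounted at the origin on the work surface. World frame = base frame: x ahead of the robot, y to its left, z up, the work surface at z = 0. Lengths are in m, angles in degrees, forces in N, time in s.
With the tool pointing down it reaches from about 0.35 to 0.875 m from the base axis. Payload 4.2 kg.
Tool frame: the origin (TCP) lies midway between the tips of the shut fingers; the grasp point (between the pads) lies 19 mm behind it; z points along the fingers, y is the line along which they close (so a half turn about z gives the same grasp; the last joint's range is limited). The gripper opens to 87 mm and grips with 3 to 60 N. Pads are 19 mm wide; open, the fingers measure 117 mm over their backs; the gripper's body (75 mm by 190 mm) begins 51 mm behind the grasp point.
Start: joints at [89.931, 22.042, 0.453, 0, -68.411, -14.817], TCP at [0.161, 0.604, 0.223] pointing down, gripper open.
Joint ranges: [-179.83, 179.83], [-69.29, 118.12], [-61.27, 80.66], [-181.25, 117.63], [-171.15, -9.14], [-177.46, 177.46]. Speed limits (degrees/s): [159.86, 159.86, 180, 180, 180, 180].

## Interface

Orientations are given as a 3x3 rotation matrix whose columns are the frame's x, y, z axes.
In Python, from station import sense, capture, camera_params, finish_job gives the robot as it stands.
- The arm moves only by the tool drive_tool, never from a script. Its argument "rows" is a list of rows, each an object of numbers: "tx", "ty", "tz": the shift along the tool's x, y, z in cm; "ax", "ay", "az": the turn, a rotation vector about the tool's x, y, z in rad; "claw": the finger opening in cm, from 0 to 8.7. In form: [{"tx": .., "ty": .., "tz": .., "ax": .., "ay": .., "az": .., "claw": ..}, ...]. A call has 1 to 10 rows; each row shifts and turns the commanded pose from where the row before left it, along the tool's axes as they then stand; what a row does not reach is not made up. A row lasts 1/12 s, in which the tool goes at most 41.7 mm and 7.16 degrees, less where a joint would pass 70% of its speed; a pose out of reach is approached as far as the arm can. A call with a gripper value outside its range is refused whole. The fingers move at their own pace and stop on an object; the grip force is fixed at half the most. Time passes only in rows, so rows that do not move let the fingers close. It gives the time, the measured TCP pose, the force, the opening and the grip force at its end, in the units of the state.
- sense(): the state, without advancing time (a new reading comes with each control period).
- capture(name): name is "side" or "top"; returns (picture, depth): 384x512x3 uint8, red, green, blue; 384x512 float32, m along the optical axis (not along the pixel's ray), 0 where there is no reading.
- camera_params(name): a dict with "intrinsics" (3x3 intrinsics, pixels), "R" (3x3) and "t" (3): a world point X has camera coordinates R X + t. Camera axes: x right, y down, z forward; pixel columns grow to the right and rows downward; lengths in m; the calibration is good to about 2 mm. A picture is of the moment at which its call begins. camera_params takes no time and is no camera call.
- finish_job(): hands the job in; it is judged then, once.
The state is a dict: "time_s": time; "joints": joint angles; "joint_velocities": joint speeds; "effort": joint torques, N m; "tcp_pos": TCP position; "ee_rot": TCP orientation; "wrist_force": force on the tool from outside, world axes, zero at the start; "moment": the same for the moment, N m; "gripper_width": opening from 0.0 (shut) to 1.0 (fully open); "gripper_force": force on a finger pad.
Only numpy, scipy, OpenCV 4.12 (cv2) and the standard library are available. Lean on these libraries where they do the work, as an engineer would, in place of code of your own. Each camera call takes 0.05 s, during which the arm holds its last target. There are 200 camera calls.

## Task

We are done oiling the timber: first lift the funnel out of the red flask and set it, kept upright all the way, fully down in the mouth of the steel drip can; then close each flask for which there is a stopper in the rack with the stopper of its own colour, pushed fully home. Last of all, lay every brush and filling knife flat in the tool tray, one to a lane, with the heads towards the orange end, and leave the tape roll, the timber offcut and the hammer where they are.

Things in the scene. Friction and masses are not known exactly. Their poses are not given: they have to be found in the camera images.
- funnel_bar (a point): Loose white funnel, starts upright in the red flask. Going up: spout 40 mm long, 22 mm wide at its tip, 32 at its top; flat collar 48 wide, 6 thick, which rests on the rim; cone 30 tall, 76 wide, flat closed top; green grip bar 66 long, 12 thick, 26 tall. Point: centre of the bar, 13 mm above the cone's top, 49 above the collar's underside, 89 above the spout's tip. x along the bar, z up.
- drip_can_mouth (a point): Fixed steel drip can 82 mm wide with a thick round collar (68 mm outside), in one of the caddy's four places. This point is the centre of its open mouth at the rim, 112 mm above the bench; bore 38 mm wide, 48 mm deep; z up.
- flask_red_mouth (a point): Fixed amber flask with red bands, 84 mm wide, in one of the caddy's four places (2 by 2, 100 mm apart). Point: centre of its open mouth at the rim, 137 mm above the bench; neck 48 mm wide outside, straight bore 38 mm wide, 48 mm deep; z up.
- flask_yellow_mouth (a point): Fixed amber flask with yellow bands, 84 mm wide, in one of the caddy's four places (2 by 2, 100 mm apart). Point: centre of its open mouth at the rim, 137 mm above the bench; neck 48 mm wide outside, straight bore 38 mm wide, 48 mm deep; z up.
- flask_blue_mouth (a point): Fixed amber flask with blue bands, 84 mm wide, in one of the caddy's four places (2 by 2, 100 mm apart). Point: centre of its open mouth at the rim, 137 mm above the bench; neck 48 mm wide outside, straight bore 38 mm wide, 48 mm deep; z up.
- stopper_red_mid (a point): Loose stopper with red head, 64 mm tall, may be absent. Starts upright in a hole of the rack (40 mm high, holes 75 mm apart). Going up: black tapered plug 28 mm long, 26 wide at its tip, 34 at its top; flange 48 wide, 6 thick; round knob 26 wide, 30 tall, to grip. Point: on the axis half-way up, 4 mm above the flange's underside, 32 mm below the top. z up.
- stopper_yellow_mid (a point): Loose stopper with yellow head, 64 mm tall, may be absent. Starts upright in a hole of the rack (40 mm high, holes 75 mm apart). Going up: black tapered plug 28 mm long, 26 wide at its tip, 34 at its top; flange 48 wide, 6 thick; round knob 26 wide, 30 tall, to grip. Point: on the axis half-way up, 4 mm above the flange's underside, 32 mm below the top. z up.
- stopper_blue_mid (a point): Loose stopper with blue head, 64 mm tall, may be absent. Starts upright in a hole of the rack (40 mm high, holes 75 mm apart). Going up: black tapered plug 28 mm long, 26 wide at its tip, 34 at its top; flange 48 wide, 6 thick; round knob 26 wide, 30 tall, to grip. Point: on the axis half-way up, 4 mm above the flange's underside, 32 mm below the top. z up.
- tray_in (a point): Fixed plywood tray 206 x 204 mm, three lanes along its x. Point: centre of the inner floor, 6 mm above the bench. Lane centres at y = -66, 0, 66 mm; lanes 60 mm wide, inside x from -97 to 96 mm. Walls and dividers rise 22 mm above the floor (orange end 26) but are missing from x = -55 to 45 mm, leaving room for fingers. End wall at +x is orange: the head end. z up.
- brush_grip (a point): Loose oil brush, wooden handle, steel ferrule, brown bristles; head 70 mm long, 20 thick; 170 mm long, 48 wide at the head, lies flat, may be absent. Handle 24 mm wide, 20 thick. Point: near the centre of mass, on the handle's axis, 10 mm above what it lies on, 75 mm from the handle's end, 95 from the head's tip; handle reaches 75 mm behind it and 25 ahead. x along the tool to its head, z up.
- brush_tip (a point): Point near the head's end of that tool (brush), 90 mm along x from its grip point, 2 mm above the tool's underside.
- brush_green_grip (a point): Loose oil brush, green handle, steel ferrule, brown bristles; head 70 mm long, 20 thick; 170 mm long, 48 wide at the head, lies flat, may be absent. Handle 24 mm wide, 20 thick. Point: near the centre of mass, on the handle's axis, 10 mm above what it lies on, 75 mm from the handle's end, 95 from the head's tip; handle reaches 75 mm behind it and 25 ahead. x along the tool to its head, z up.
- brush_green_tip (a point): Point near the head's end of that tool (brush_green), 90 mm along x from its grip point, 2 mm above the tool's underside.
- knife_grip (a point): Loose filling knife, black handle, flat steel blade 4 mm thick; 170 mm long, 48 wide at the head, lies flat, may be absent. Handle 24 mm wide, 20 thick. Point: near the centre of mass, on the handle's axis, 10 mm above what it lies on, 75 mm from the handle's end, 95 from the head's tip; handle reaches 75 mm behind it and 25 ahead. x along the tool to its head, z up.
- knife_tip (a point): Point near the head's end of that tool (knife), 90 mm along x from its grip point, 2 mm above the tool's underside.
- tape_roll: Bystander: yellow ring-shaped roll of tape, 100 mm wide, 24 mm tall, lying flat; origin at the centre of its underside.
- offcut: Bystander: timber offcut 90 x 160 x 45 mm; origin at the centre of its underside.
- hammer: Bystander: hammer lying on the bench near the robot, head and handle along its x, about 0.3 m long; origin on its underside.
Things that resemble listed ones, but are neither listed nor needed, are in the scene too. What is shaped like the part that bears stopper_blue_mid but brown is not meant.

How it is judged:
By the outcome, as a careful person would: the job done as asked, in the order asked, and still so for the second after the job is handed in, with the robot touching nothing.
Of stopper_red, stopper_yellow, stopper_blue only 2 to 3 are there at a start; the rules pass over those that are not, and their reading is None.
Of brush, brush_green, knife only 2 to 3 are there at a start; the rules pass over those that are not, and their reading is None.
At some moment in a run one of brush, brush_green, knife may be knocked a few centimetres aside while the robot is not near it.
It also fails if it takes over 210 s, if anything falls off the work surface, if the arm or the gripper's body presses on something with over 40 N, if the wrist force passes 120 N, or if a joint passes its speed limit or range.

## Working session

There is one attempt and no reset: what is moved stays moved. The work goes in short steps, Python scripts to look and compute and a tool call to move; the robot and the scene stay as the last step left them, time stands still between calls to the robot, and variables do not carry over. Pictures are saved under pics/ and viewed, at most 14 in all, crops included, and the job is handed in when it is done.

Besides the shell and the picture viewer there is one more tool, called after "Call:" as a command line: name --argument value ..., lists and objects as JSON in quotes. drive_tool: Moves the arm, as the interface text tells. Its arguments: {"type":"object","properties":{"rows":{"type":"array"}},"required":["rows"]}

```bash
mkdir -p pics; cat > h.py <<'E'
import numpy as np, cv2
from station import sense, capture, camera_params, finish_job
def shot(n,tag):
    im,d=capture(n); cv2.imwrite(f'pics/{tag}.png',im[:,:,::-1]); np.savez(f'/tmp/{tag}.npz',im=im,d=d); return im,d
def world(n,d):
    p=camera_params(n);K=np.array(p['intrinsics']);R=np.array(p['R']);t=np.array(p['t'])
    v,u=np.mgrid[:d.shape[0],:d.shape[1]]
    c=np.stack([(u-K[0,2])/K[0,0]*d,(v-K[1,2])/K[1,1]*d,d],-1)
    return (c-t)@R
def ray(n,u,v,z):
    p=camera_params(n);K=np.array(p['intrinsics']);R=np.array(p['R']);t=np.array(p['t'])
    o=-R.T@t; r=R.T@np.linalg.inv(K)@np.array([u,v,1.]); return o+r*(z-o[2])/r[2]
E
python3 - <<'E'
from h import *
for n in('top','side'):
    im,d=shot(n,n+'0'); p=camera_params(n); print(n,np.round(p['intrinsics'],1).tolist(),np.round(-np.array(p['R']).T@p['t'],3),np.round(p['R'],3).tolist())
print({k:np.round(v,3).tolist() for k,v in sense().items()})
E
```

```text
top [[424.0, 0.0, 251.8], [0.0, 424.0, 189.2], [0.0, 0.0, 1.0]] [0.27  0.033 1.266] [[-0.064, -0.998, 0.004], [-0.974, 0.062, -0.219], [0.219, -0.018, -0.976]]
side [[466.5, 0.0, 261.9], [0.0, 466.5, 189.7], [0.0, 0.0, 1.0]] [0.476 0.832 1.146] [[-0.999, -0.05, -0.018], [-0.029, 0.792, -0.609], [0.044, -0.608, -0.793]]
{'time_s': 0.1, 'joints': [89.932, 22.086, 0.387, -0.024, -68.413, -14.818], 'joint_velocities': [0.102, -0.086, 0.138, 0.077, 0.045, -0.053], 'effort': [-0.0, -39.169, 18.793, 4.232, 0.013, -0.0], 'tcp_pos': [0.16, 0.604, 0.222], 'ee_rot': [[0.966, -0.257, -0.0], [-0.257, -0.966, -0.002], [0.0, 0.002, -1.0]], 'wrist_force': [-0.474, 0.293, -0.151], 'moment': [-0.014, -0.009, -0.029], 'gripper_force': 0.0, 'gripper_width': 1.003}
```

View pics/top0.png

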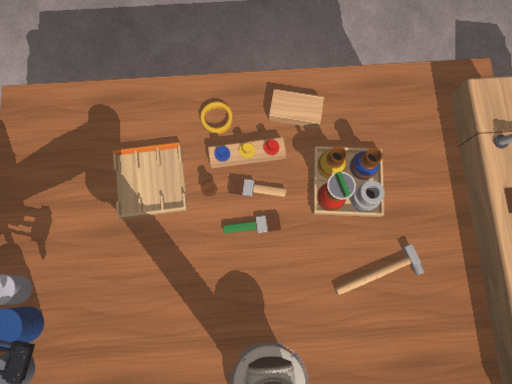

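View pics/side0.png

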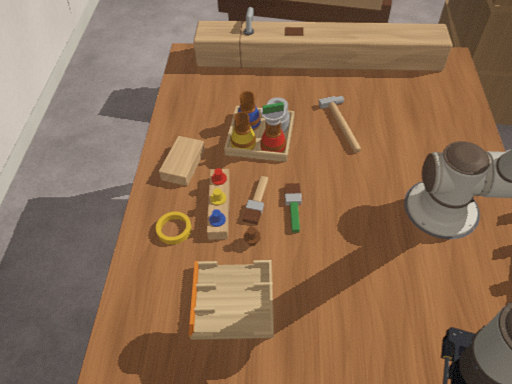

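The top view shows a rack with a blue stopper at (222,153), yellow at (247,150) and red at (272,147), and a brown decoy at (207,187). The funnel's green bar is at (343,185) in the red flask. Yellow flask is at (335,160), blue at (368,160) and the steel can at (370,195). The wooden brush is at (265,189), the green brush at (245,227) and the tray at (150,180) with its orange end at the top. I see no knife. Possible mix-ups are the brown knob (207,187) for the blue stopper (222,153), and the green handle (240,228) for the funnel bar (343,185). I'll check these in a close crop.

```bash
python3 - <<'E'
from h import *
t=np.load('/tmp/top0.npz');s=np.load('/tmp/side0.npz')
a=cv2.resize(t['im'][130:250,195:395],(800,480),interpolation=cv2.INTER_CUBIC)
cv2.imwrite('pics/crop0.png',a[:,:,::-1])
for n,q in(('top',t),('side',s)):
    W=world(n,q['d']);h=cv2.cvtColor(q['im'],cv2.COLOR_RGB2HSV);H,S,V=[h[...,i].astype(int) for i in range(3)]
    print(n)
    for nm,m in dict(red=((H<6)|(H>174))&(S>170)&(V>90),yel=(H>20)&(H<32)&(S>170)&(V>110),blue=(H>100)&(H<125)&(S>130)&(V>70),green=(H>50)&(H<85)&(S>120)&(V>50),orange=(H>5)&(H<15)&(S>200)&(V>150)).items():
        k,l,st,c=cv2.connectedComponentsWithStats(m.astype(np.uint8))
        for i in range(1,k):
            if st[i,4]<25: continue
            P=W[(l==i)&(q['d']>0)]
            if len(P)==0: continue
            zt=np.percentile(P[:,2],95);T=P[P[:,2]>zt-.008]
            print(nm,st[i],'top',np.round(np.median(T,0),3),'mid',np.round((T.max(0)+T.min(0))/2,3),'ext',np.round(np.ptp(T,axis=0),3))
E
```

```text
top
red [264 140  15  15 177] top [ 0.669 -0.056  0.076] mid [ 0.669 -0.055  0.077] ext [0.026 0.022 0.012]
red [320 185  25  23 196] top [ 0.491 -0.202  0.076] mid [ 0.507 -0.219  0.077] ext [0.051 0.052 0.011]
yel [202 103  30  29 187] top [0.787 0.106 0.024] mid [0.786 0.106 0.026] ext [0.097 0.092 0.011]
yel [240 143  15  15 173] top [0.665 0.02  0.075] mid [0.665 0.02  0.075] ext [0.026 0.024 0.009]
yel [321 154  25  20 145] top [ 0.591 -0.221  0.075] mid [ 0.604 -0.233  0.075] ext [0.05  0.062 0.011]
blue [215 147  15  14 161] top [0.658 0.094 0.076] mid [0.659 0.094 0.076] ext [0.023 0.024 0.011]
blue [355 159  24  16  92] top [ 0.576 -0.322  0.077] mid [ 0.588 -0.331  0.077] ext [0.038 0.054 0.01 ]
blue [  0 309  42  34 810] top [0.207 0.66  0.119] mid [0.207 0.658 0.12 ] ext [0.083 0.059 0.011]
green [338 172  11  24  89] top [ 0.511 -0.225  0.193] mid [ 0.511 -0.225  0.195] ext [0.063 0.022 0.011]
green [224 222  32  10 191] top [0.438 0.052 0.02 ] mid [0.438 0.054 0.021] ext [0.023 0.093 0.011]
side
red [262 133  23  14 203] top [ 0.514 -0.199  0.072] mid [ 0.513 -0.205  0.073] ext [0.06  0.034 0.01 ]
red [212 168  14  17 169] top [ 0.672 -0.051  0.075] mid [ 0.671 -0.053  0.074] ext [0.021 0.029 0.01 ]
yel [231 129  24  15 207] top [ 0.613 -0.209  0.073] mid [ 0.612 -0.218  0.074] ext [0.058 0.034 0.011]
yel [211 189  15  16 177] top [0.666 0.026 0.075] mid [0.666 0.023 0.075] ext [0.021 0.027 0.011]
yel [156 212  35  32 544] top [0.79  0.114 0.024] mid [0.789 0.11  0.024] ext [0.097 0.099 0.011]
blue [250 109   8  13  44] top [ 0.582 -0.313  0.07 ] mid [ 0.582 -0.315  0.072] ext [0.019 0.03  0.014]
blue [211 210  14  16 121] top [0.659 0.098 0.076] mid [0.659 0.098 0.075] ext [0.021 0.023 0.008]
green [264 103  19   7  34] top [ 0.51  -0.222  0.191] mid [ 0.512 -0.221  0.192] ext [0.054 0.021 0.007]
green [291 203   8  27 119] top [0.438 0.059 0.02 ] mid [0.439 0.059 0.021] ext [0.021 0.092 0.011]
```

View pics/crop0.png

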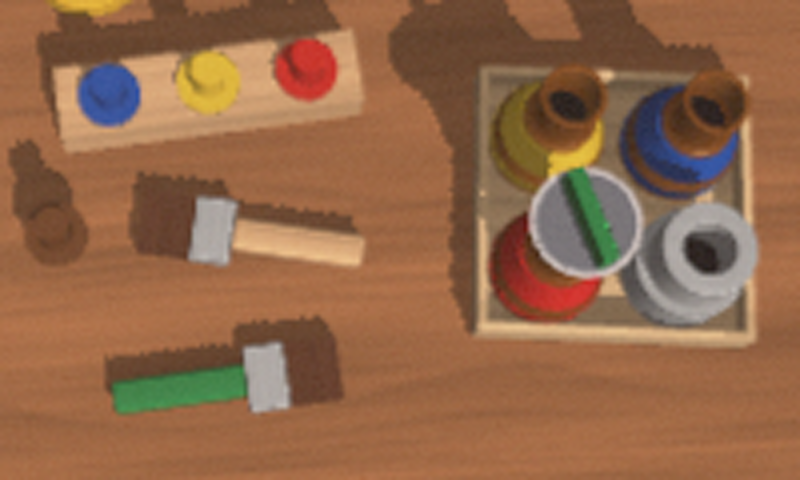

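The crop confirms two real brushes (wooden head left, green head right), the three coloured stoppers, a brown decoy left out, and the funnel's green bar in the red flask. There is no knife.

```bash
cat >> h.py <<'E'
def rect(P):
    r=cv2.minAreaRect(P[:,:2].astype(np.float32)*1000); b=cv2.boxPoints(r)
    e=[b[1]-b[0],b[2]-b[1]]; e=max(e,key=np.linalg.norm); return np.round(r[0],1),np.round(r[1],1),round(float(np.degrees(np.arctan2(e[1],e[0])))%180,1)
def segs(n,q):
    W=world(n,q['d']);h=cv2.cvtColor(q['im'],cv2.COLOR_RGB2HSV);H,S,V=[h[...,i].astype(int) for i in range(3)];return W,H,S,V,q['d']>0
E
python3 - <<'E'
from h import *
for n in('top','side'):
    q=np.load(f'/tmp/{n}0.npz');W,H,S,V,ok=segs(n,q);X,Y,Z=W[...,0],W[...,1],W[...,2]
    print(n)
    box=lambda x0,x1,y0,y1:ok&(X>x0)&(X<x1)&(Y>y0)&(Y<y1)
    def circ(nm,m):
        P=W[m]; 
        if len(P)<8: return print(nm,len(P))
        c,r=cv2.minEnclosingCircle(P[:,:2].astype(np.float32)*1000);print(nm,np.round(c,1),round(r,1),'z',np.round(np.median(P[:,2]),4),len(P))
    circ('can',box(.44,.57,-.38,-.26)&(abs(Z-.112)<.006)&(S<70))
    circ('yel',box(.55,.67,-.28,-.16)&(abs(Z-.137)<.006))
    circ('blu',box(.54,.66,-.39,-.27)&(abs(Z-.137)<.006))
    circ('cone',box(.44,.57,-.28,-.16)&(abs(Z-.170)<.006))
    g=(H>50)&(H<85)&(S>100)
    print('bar',rect(W[box(.45,.57,-.3,-.15)&g&(Z>.185)]))
    print('ghandle',rect(W[box(.36,.5,-.05,.16)&g&(Z>.012)]))
    print('brush_green all',rect(W[box(.38,.5,-.08,.13)&(Z>.012)&(Z<.03)]))
    print('brush all',rect(W[box(.5,.605,-.12,.14)&(Z>.012)&(Z<.03)]), rect(W[box(.5,.605,-.14,.06)&(Z>.012)&(Z<.03)]))
    print('tray walls',rect(W[box(.4,.8,.17,.55)&(Z>.02)&(Z<.04)]))
    o=(H<12)&(S>180)&(V>150);print('orange',rect(W[box(.6,.8,.17,.5)&o&(Z>.027)]))
    print('rack',rect(W[box(.57,.75,-.12,.15)&(abs(Z-.04)<.004)]))
    for nm,y in(('r',-.055),('y',.021),('b',.095)): circ('knob '+nm,box(.63,.70,y-.03,y+.03)&(Z>.066)&(Z<.09))
    circ('brown',box(.53,.6,.09,.18)&(Z>.05))
E
```

```text
top
can [ 500.6 -323.2] 33.5 z 0.1079 157
yel [ 610.3 -234.7] 23.6 z 0.1325 50
blu [ 599.  -332.9] 24.3 z 0.1323 41
cone [ 511.7 -224.2] 38.0 z 0.1678 429
bar (array([ 510.9, -224.2]), array([63.7, 12. ]), 15.9)
ghandle (array([438.1,  54.3]), array([23.3, 96.1]), 94.7)
brush_green all (array([440.5,  19.8]), array([ 47.7, 169.2]), 94.2)
brush all (array([557.3,  24.2]), array([228.3,  58.1]), 86.9) (array([550.7, -13.4]), array([155.6,  48.5]), 79.6)
tray walls (array([598.1, 319.5]), array([209.8, 205. ]), 3.9)
orange (array([698. , 318.5]), array([ 10.9, 189.4]), 94.5)
rack (array([636.2,  27.7]), array([113.9, 250.1]), 94.7)
knob r [669.5 -54.4] 13.1 z 0.0763 64
knob y [664.5  20.2] 13.4 z 0.075 64
knob b [658.7  93.8] 13.0 z 0.076 66
brown [558.4 140.6] 13.9 z 0.0636 67
side
can [ 502.9 -325. ] 29.9 z 0.1076 23
yel [ 611.1 -230.1] 23.3 z 0.1327 17
blu [ 601.8 -328.7] 24.3 z 0.1327 23
cone [ 514.2 -222.3] 38.5 z 0.1674 196
bar (array([ 513.3, -220.2]), array([59.8, 12.9]), 16.7)
ghandle (array([439.6,  58.1]), array([ 21.5, 100.5]), 93.7)
brush_green all (array([443.6,  21.5]), array([ 46.6, 174.2]), 93.6)
brush all (array([561.1,  23.8]), array([227.6,  56.1]), 85.9) (array([553.3, -12.5]), array([155.3,  49. ]), 79.8)
tray walls (array([600.5, 319.3]), array([207.7, 208.2]), 93.7)
orange (array([0., 0.]), array([0., 0.]), 0.0)
rack (array([662.2,  37.8]), array([104.8, 268.8]), 108.2)
knob r [673.5 -52.9] 14.5 z 0.0752 61
knob y [666.8  22.3] 14.2 z 0.075 66
knob b [662.  96.] 14.6 z 0.0755 73
brown [559.9 143. ] 15.1 z 0.0625 80
```

```bash
cat >> h.py <<'E'
from scipy.spatial.transform import Rotation as Ro
def Rd(psi):
    c,s=np.cos(np.radians(psi)),np.sin(np.radians(psi)); return np.array([[c,s,0],[s,-c,0],[0,0,-1.]])
def legs(wps):
    """wps: (x,y,z mm, psi deg) ; prints turn (rad) then shift (cm) totals per leg in tool axes, with min rows"""
    S=sense();p=np.array(S['tcp_pos'])*1000;R=np.array(S['ee_rot']);print('at',np.round(p,1),'psi',round(float(np.degrees(np.arctan2(R[1,0],R[0,0]))),1),'j6',round(S['joints'][5],1),'t',round(S['time_s'],1),'F',np.round(S['wrist_force'],1),'w',round(S['gripper_width']*87,1),'gf',round(S['gripper_force'],1))
    for w in wps:
        T=Rd(w[3]);rv=Ro.from_matrix(R.T@T).as_rotvec();d=T.T@(np.array(w[:3])-p)/10
        print(w,'turn',np.round(rv,3),'rows',int(np.ceil(np.linalg.norm(rv)/.12)),'| shift cm',np.round(d,2),'rows',int(np.ceil(np.linalg.norm(d)/3.5)))
        p=np.array(w[:3],float);R=T
E
python3 -c "
from h import *
legs([(450,250,260,16.3),(512,-222.5,260,16.3),(512,-222.5,175,16.3)])"
```

```text
at [160.4 603.5 221.6] psi -14.9 j6 -14.8 t 0.1 F [-0.5  0.3 -0.2] w 87.3 gf 0.0
(450, 250, 260, 16.3) turn [ 0.002  0.    -0.544] rows 5 | shift cm [17.87 42.06 -3.84] rows 14
(512, -222.5, 260, 16.3) turn [0. 0. 0.] rows 0 | shift cm [-7.31 47.09  0.  ] rows 14
(512, -222.5, 175, 16.3) turn [0. 0. 0.] rows 0 | shift cm [0.  0.  8.5] rows 3
```

Call:
drive_tool --rows '[{"az": -0.109, "tz": -0.77, "claw": 8.7}, {"az": -0.109, "tz": -0.77, "claw": 8.7}, {"az": -0.109, "tz": -0.77, "claw": 8.7}, {"az": -0.109, "tz": -0.77, "claw": 8.7}, {"az": -0.109, "tz": -0.77, "claw": 8.7}, {"tx": 1.28, "ty": 3.0, "claw": 8.7}, {"tx": 1.28, "ty": 3.0, "claw": 8.7}, {"tx": 1.28, "ty": 3.0, "claw": 8.7}, {"tx": 1.28, "ty": 3.0, "claw": 8.7}, {"tx": 1.28, "ty": 3.0, "claw": 8.7}]'

```text
invalid input at $.rows[0]: expected keys tx, ty, tz, ax, ay, az, claw
```

Call:
drive_tool --rows '[{"tx": 1.28, "ty": 3.0, "claw": 8.7}, {"tx": 1.28, "ty": 3.0, "claw": 8.7}, {"tx": 1.28, "ty": 3.0, "claw": 8.7}, {"tx": 1.28, "ty": 3.0, "claw": 8.7}, {"tx": 1.28, "ty": 3.0, "claw": 8.7}, {"tx": 1.28, "ty": 3.0, "claw": 8.7}, {"tx": 1.28, "ty": 3.0, "claw": 8.7}, {"tx": 1.28, "ty": 3.0, "claw": 8.7}, {"tx": 1.28, "ty": 3.0, "claw": 8.7}]'

```text
invalid input at $.rows[0]: expected keys tx, ty, tz, ax, ay, az, claw
```

Call:
drive_tool --rows '[{"tx": -0.52, "ty": 3.36, "claw": 5}, {"tx": -0.52, "ty": 3.36, "claw": 5}, {"tx": -0.52, "ty": 3.36, "claw": 5}, {"tx": -0.52, "ty": 3.36, "claw": 5}, {"tx": -0.52, "ty": 3.36, "claw": 5}, {"tx": -0.52, "ty": 3.36, "claw": 5}, {"tx": -0.52, "ty": 3.36, "claw": 5}]'

```text
invalid input at $.rows[0]: expected keys tx, ty, tz, ax, ay, az, claw
```

Call:
drive_tool --rows '[{"tx": -0.52, "ty": 3.36, "claw": 5}, {"tx": -0.52, "ty": 3.36, "claw": 5}, {"tx": -0.52, "ty": 3.36, "claw": 5}, {"tx": -0.52, "ty": 3.36, "claw": 5}, {"tx": -0.52, "ty": 3.36, "claw": 5}, {"tx": -0.52, "ty": 3.36, "claw": 5}, {"tx": -0.52, "ty": 3.36, "claw": 5}, {"claw": 5}, {"claw": 5}]'

```text
invalid input at $.rows[0]: expected keys tx, ty, tz, ax, ay, az, claw
```

```bash
python3 -c "
from h import *
legs([(512,-222.5,176,16.3)])"
```

```text
at [160.4 603.5 221.6] psi -14.9 j6 -14.8 t 0.1 F [-0.5  0.3 -0.2] w 87.3 gf 0.0
(512, -222.5, 176, 16.3) turn [ 0.002  0.    -0.544] rows 5 | shift cm [10.56 89.15  4.56] rows 26
```

Call:
drive_tool --rows '[{"tx": 0, "ty": 0, "tz": -0.77, "ax": 0, "ay": 0, "az": -0.109, "claw": 8.7}, {"tx": 0, "ty": 0, "tz": -0.77, "ax": 0, "ay": 0, "az": -0.109, "claw": 8.7}, {"tx": 0, "ty": 0, "tz": -0.77, "ax": 0, "ay": 0, "az": -0.109, "claw": 8.7}, {"tx": 0, "ty": 0, "tz": -0.77, "ax": 0, "ay": 0, "az": -0.109, "claw": 8.7}, {"tx": 0, "ty": 0, "tz": -0.77, "ax": 0, "ay": 0, "az": -0.109, "claw": 8.7}, {"tx": 1.5, "ty": 3.5, "tz": 0, "ax": 0, "ay": 0, "az": 0, "claw": 5}, {"tx": 1.5, "ty": 3.5, "tz": 0, "ax": 0, "ay": 0, "az": 0, "claw": 5}, {"tx": 1.5, "ty": 3.5, "tz": 0, "ax": 0, "ay": 0, "az": 0, "claw": 5}, {"tx": 1.5, "ty": 3.5, "tz": 0, "ax": 0, "ay": 0, "az": 0, "claw": 5}, {"tx": 1.5, "ty": 3.5, "tz": 0, "ax": 0, "ay": 0, "az": 0, "claw": 5}]'

```text
time_s: 0.93
tcp_pos: [0.2823, 0.4554, 0.2606]
ee_rot: [[0.959, 0.282, -0.0], [0.282, -0.959, -0.001], [-0.001, 0.001, -1.0]]
wrist_force: [1.6, -0.3, 0.4]
gripper_width: 0.707
gripper_force: 0.0
```

Call:
drive_tool --rows '[{"tx": 1.5, "ty": 3.5, "tz": 0, "ax": 0, "ay": 0, "az": 0, "claw": 5}, {"tx": 1.5, "ty": 3.5, "tz": 0, "ax": 0, "ay": 0, "az": 0, "claw": 5}, {"tx": 1.5, "ty": 3.5, "tz": 0, "ax": 0, "ay": 0, "az": 0, "claw": 5}, {"tx": 1.5, "ty": 3.5, "tz": 0, "ax": 0, "ay": 0, "az": 0, "claw": 5}, {"tx": 1.5, "ty": 3.5, "tz": 0, "ax": 0, "ay": 0, "az": 0, "claw": 5}, {"tx": 1.5, "ty": 3.5, "tz": 0, "ax": 0, "ay": 0, "az": 0, "claw": 5}, {"tx": 1.5, "ty": 3.5, "tz": 0, "ax": 0, "ay": 0, "az": 0, "claw": 5}, {"tx": -0.6, "ty": 3.9, "tz": 0, "ax": 0, "ay": 0, "az": 0, "claw": 5}, {"tx": -0.6, "ty": 3.9, "tz": 0, "ax": 0, "ay": 0, "az": 0, "claw": 5}, {"tx": -0.6, "ty": 3.9, "tz": 0, "ax": 0, "ay": 0, "az": 0, "claw": 5}]'

```text
time_s: 1.77
tcp_pos: [0.4669, 0.1323, 0.2605]
ee_rot: [[0.96, 0.281, -0.001], [0.281, -0.96, -0.001], [-0.001, 0.0, -1.0]]
wrist_force: [0.8, 1.2, 0.4]
gripper_width: 0.574
gripper_force: 0.0
```

Call:
drive_tool --rows '[{"tx": -0.6, "ty": 3.9, "tz": 0, "ax": 0, "ay": 0, "az": 0, "claw": 5}, {"tx": -0.6, "ty": 3.9, "tz": 0, "ax": 0, "ay": 0, "az": 0, "claw": 5}, {"tx": -0.6, "ty": 3.9, "tz": 0, "ax": 0, "ay": 0, "az": 0, "claw": 5}, {"tx": -0.6, "ty": 3.9, "tz": 0, "ax": 0, "ay": 0, "az": 0, "claw": 5}, {"tx": -0.6, "ty": 3.9, "tz": 0, "ax": 0, "ay": 0, "az": 0, "claw": 5}, {"tx": -0.6, "ty": 3.9, "tz": 0, "ax": 0, "ay": 0, "az": 0, "claw": 5}, {"tx": -0.6, "ty": 3.9, "tz": 0, "ax": 0, "ay": 0, "az": 0, "claw": 5}, {"tx": -0.6, "ty": 3.9, "tz": 0, "ax": 0, "ay": 0, "az": 0, "claw": 5}, {"tx": 0, "ty": 0, "tz": 0, "ax": 0, "ay": 0, "az": 0, "claw": 5}, {"tx": 0, "ty": 0, "tz": 0, "ax": 0, "ay": 0, "az": 0, "claw": 5}]'

```text
time_s: 2.6
tcp_pos: [0.5083, -0.1805, 0.26]
ee_rot: [[0.961, 0.277, -0.002], [0.277, -0.961, 0.0], [-0.002, -0.001, -1.0]]
wrist_force: [-0.5, -0.3, 0.3]
gripper_width: 0.572
gripper_force: 0.0
```

```bash
python3 -c "
from h import *
legs([(512,-222.5,176,16.3)])"
```

```text
at [ 508.3 -180.5  260. ] psi 16.1 j6 108.4 t 2.6 F [-0.5 -0.3  0.3] w 49.8 gf 0.0
(512, -222.5, 176, 16.3) turn [-0.001  0.002 -0.004] rows 1 | shift cm [-0.82  4.14  8.4 ] rows 3
```

Call:
drive_tool --rows '[{"tx": -0.41, "ty": 2.07, "tz": 0, "ax": 0, "ay": 0, "az": -0.004, "claw": 5}, {"tx": -0.41, "ty": 2.07, "tz": 0, "ax": 0, "ay": 0, "az": 0, "claw": 5}, {"tx": 0, "ty": 0, "tz": 2.2, "ax": 0, "ay": 0, "az": 0, "claw": 5}, {"tx": 0, "ty": 0, "tz": 2.2, "ax": 0, "ay": 0, "az": 0, "claw": 5}, {"tx": 0, "ty": 0, "tz": 2.0, "ax": 0, "ay": 0, "az": 0, "claw": 5}, {"tx": 0, "ty": 0, "tz": 1.0, "ax": 0, "ay": 0, "az": 0, "claw": 5}, {"tx": 0, "ty": 0, "tz": 1.0, "ax": 0, "ay": 0, "az": 0, "claw": 5}, {"tx": 0, "ty": 0, "tz": 0, "ax": 0, "ay": 0, "az": 0, "claw": 5}, {"tx": 0, "ty": 0, "tz": 0, "ax": 0, "ay": 0, "az": 0, "claw": 5}]'

```text
time_s: 3.35
tcp_pos: [0.513, -0.2202, 0.1774]
ee_rot: [[0.958, 0.286, 0.0], [0.286, -0.958, -0.0], [0.0, 0.0, -1.0]]
wrist_force: [0.8, 0.2, 0.1]
gripper_width: 0.573
gripper_force: 0.0
```

Call:
drive_tool --rows '[{"tx": 0, "ty": 0, "tz": 0, "ax": 0, "ay": 0, "az": 0, "claw": 0}, {"tx": 0, "ty": 0, "tz": 0, "ax": 0, "ay": 0, "az": 0, "claw": 0}, {"tx": 0, "ty": 0, "tz": 0, "ax": 0, "ay": 0, "az": 0, "claw": 0}, {"tx": 0, "ty": 0, "tz": 0, "ax": 0, "ay": 0, "az": 0, "claw": 0}, {"tx": 0, "ty": 0, "tz": 0, "ax": 0, "ay": 0, "az": 0, "claw": 0}, {"tx": 0, "ty": 0, "tz": 0, "ax": 0, "ay": 0, "az": 0, "claw": 0}]'

```text
time_s: 3.85
tcp_pos: [0.5127, -0.2207, 0.1773]
ee_rot: [[0.959, 0.285, 0.0], [0.285, -0.959, -0.0], [0.0, 0.0, -1.0]]
wrist_force: [0.3, 0.3, -0.9]
gripper_width: 0.207
gripper_force: 0.0
```

```bash
python3 -c "
from h import *
s=sense();p=np.array(s['tcp_pos'])*1000
legs([(p[0],p[1],248,16.3),(502,-322.5,248,16.3),(502,-322.5,151,16.3)])"
```

```text
at [ 512.7 -220.7  177.3] psi 16.6 j6 113.2 t 3.9 F [ 0.3  0.3 -0.9] w 18.0 gf 0.0
(np.float64(512.7177516109563), np.float64(-220.711135365685), 248, 16.3) turn [ 0.    -0.     0.005] rows 1 | shift cm [ 0.    0.   -7.07] rows 3
(502, -322.5, 248, 16.3) turn [0. 0. 0.] rows 0 | shift cm [-3.89  9.47  0.  ] rows 3
(502, -322.5, 151, 16.3) turn [0. 0. 0.] rows 0 | shift cm [0.  0.  9.7] rows 3
```

Call:
drive_tool --rows '[{"tx": 0, "ty": 0, "tz": 0, "ax": 0, "ay": 0, "az": 0, "claw": 0}, {"tx": 0, "ty": 0, "tz": 0, "ax": 0, "ay": 0, "az": 0, "claw": 0}, {"tx": 0, "ty": 0, "tz": 0, "ax": 0, "ay": 0, "az": 0, "claw": 0}, {"tx": 0, "ty": 0, "tz": 0, "ax": 0, "ay": 0, "az": 0, "claw": 0}, {"tx": 0, "ty": 0, "tz": 0, "ax": 0, "ay": 0, "az": 0, "claw": 0}]'

```text
time_s: 4.27
tcp_pos: [0.5126, -0.2207, 0.177]
ee_rot: [[0.958, 0.285, -0.0], [0.285, -0.958, -0.0], [-0.0, 0.0, -1.0]]
wrist_force: [0.0, -0.6, -0.0]
gripper_width: 0.134
gripper_force: 29.9
```

Call:
drive_tool --rows '[{"tx": 0, "ty": 0, "tz": -1, "ax": 0, "ay": 0, "az": 0, "claw": 0}, {"tx": 0, "ty": 0, "tz": -1, "ax": 0, "ay": 0, "az": 0, "claw": 0}, {"tx": 0, "ty": 0, "tz": -1, "ax": 0, "ay": 0, "az": 0, "claw": 0}, {"tx": 0, "ty": 0, "tz": -1, "ax": 0, "ay": 0, "az": 0, "claw": 0}, {"tx": 0, "ty": 0, "tz": -1, "ax": 0, "ay": 0, "az": 0, "claw": 0}, {"tx": 0, "ty": 0, "tz": -1, "ax": 0, "ay": 0, "az": 0, "claw": 0}, {"tx": 0, "ty": 0, "tz": -1.2, "ax": 0, "ay": 0, "az": 0, "claw": 0}, {"tx": 0, "ty": 0, "tz": 0, "ax": 0, "ay": 0, "az": 0, "claw": 0}, {"tx": 0, "ty": 0, "tz": 0, "ax": 0, "ay": 0, "az": 0, "claw": 0}]'

```text
time_s: 5.02
tcp_pos: [0.513, -0.2206, 0.2499]
ee_rot: [[0.958, 0.285, 0.002], [0.285, -0.958, 0.0], [0.002, 0.001, -1.0]]
wrist_force: [0.7, 0.1, -0.8]
gripper_width: 0.132
gripper_force: 29.9
```

Call:
drive_tool --rows '[{"tx": -0.65, "ty": 1.58, "tz": 0, "ax": 0, "ay": 0, "az": 0, "claw": 0}, {"tx": -0.65, "ty": 1.58, "tz": 0, "ax": 0, "ay": 0, "az": 0, "claw": 0}, {"tx": -0.65, "ty": 1.58, "tz": 0, "ax": 0, "ay": 0, "az": 0, "claw": 0}, {"tx": -0.65, "ty": 1.58, "tz": 0, "ax": 0, "ay": 0, "az": 0, "claw": 0}, {"tx": -0.65, "ty": 1.58, "tz": 0, "ax": 0, "ay": 0, "az": 0, "claw": 0}, {"tx": -0.65, "ty": 1.58, "tz": 0, "ax": 0, "ay": 0, "az": 0, "claw": 0}, {"tx": 0, "ty": 0, "tz": 0, "ax": 0, "ay": 0, "az": 0, "claw": 0}, {"tx": 0, "ty": 0, "tz": 0, "ax": 0, "ay": 0, "az": 0, "claw": 0}, {"tx": 0, "ty": 0, "tz": 0, "ax": 0, "ay": 0, "az": 0, "claw": 0}]'

```text
time_s: 5.77
tcp_pos: [0.502, -0.3222, 0.2483]
ee_rot: [[0.959, 0.285, -0.001], [0.285, -0.959, 0.001], [-0.001, -0.001, -1.0]]
wrist_force: [0.2, -1.1, -0.6]
gripper_width: 0.132
gripper_force: 29.9
```

```bash
python3 - <<'E'
from h import *
for n in('top','side'):
    im,d=shot(n,n+'1')
    W,H,S,V,ok=segs(n,dict(im=im,d=d));X,Y,Z=W[...,0],W[...,1],W[...,2]
    b=ok&(X>.4)&(X<.62)&(Y>-.42)&(Y<-.22)
    P=W[b&(S<60)&(Z>.225)&(Z<.245)];print(n,len(P))
    for z0 in(.18,.2,.22,.232,.245):
        P=W[b&(abs(Z-z0)<.006)&(S<80)]
        if len(P)>10: print(z0,cv2.minEnclosingCircle(P[:,:2].astype(np.float32)*1000),len(P))
a=np.hstack([cv2.imread('pics/top1.png')[120:240,290:410],cv2.imread('pics/side1.png')[60:180,210:330]])
cv2.imwrite('pics/c1.png',cv2.resize(a,(800,400)))
legs([(502,-322.5,151,16.3)])
E
```

```text
top 54
0.232 ((473.0257263183594, -330.1435241699219), 23.059415817260742) 14
0.245 ((474.4346618652344, -331.23431396484375), 21.609771728515625) 42
side 174
0.18 ((501.1943664550781, -315.6786193847656), 12.173195838928223) 18
0.2 ((499.6769104003906, -311.27899169921875), 19.216381072998047) 18
0.22 ((501.29730224609375, -305.8267822265625), 22.93663215637207) 22
0.232 ((502.2998962402344, -318.9760437011719), 35.864967346191406) 81
0.245 ((502.93878173828125, -318.66619873046875), 37.46641540527344) 77
at [ 502.3 -321.8  248.8] psi 16.6 j6 123.7 t 5.9 F [ 0.3  0.3 -0.5] w 11.9 gf 29.9
(502, -322.5, 151, 16.3) turn [-0.001  0.     0.006] rows 1 | shift cm [-0.05  0.06  9.78] rows 3
```

View pics/c1.png

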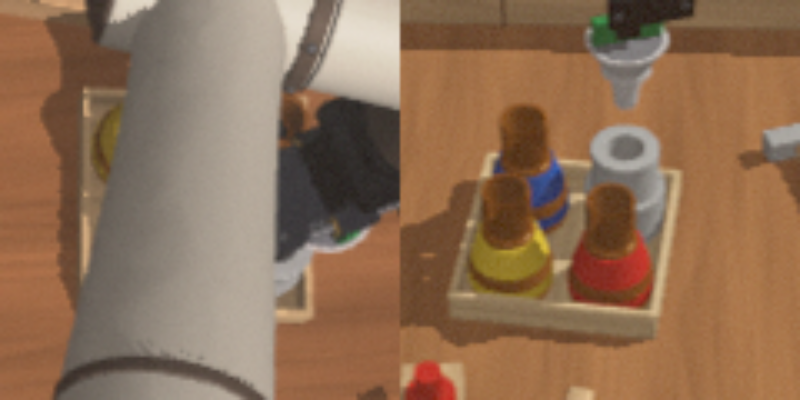

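The close view shows the funnel hanging upright right above the can's mouth (can at about (625,150) in the crop, spout at (627,95)). I'll lower it.

Call:
drive_tool --rows '[{"tx": 0, "ty": 0, "tz": 1.5, "ax": 0, "ay": 0, "az": 0, "claw": 0}, {"tx": 0, "ty": 0, "tz": 1.5, "ax": 0, "ay": 0, "az": 0, "claw": 0}, {"tx": 0, "ty": 0, "tz": 1.5, "ax": 0, "ay": 0, "az": 0, "claw": 0}, {"tx": 0, "ty": 0, "tz": 1.0, "ax": 0, "ay": 0, "az": 0, "claw": 0}, {"tx": 0, "ty": 0, "tz": 1.0, "ax": 0, "ay": 0, "az": 0, "claw": 0}, {"tx": 0, "ty": 0, "tz": 1.0, "ax": 0, "ay": 0, "az": 0, "claw": 0}, {"tx": 0, "ty": 0, "tz": 0.7, "ax": 0, "ay": 0, "az": 0, "claw": 0}, {"tx": 0, "ty": 0, "tz": 0.7, "ax": 0, "ay": 0, "az": 0, "claw": 0}, {"tx": 0, "ty": 0, "tz": 0.5, "ax": 0, "ay": 0, "az": 0, "claw": 0}, {"tx": 0, "ty": 0, "tz": 0, "ax": 0, "ay": 0, "az": 0, "claw": 0}]'

```text
time_s: 6.7
tcp_pos: [0.5018, -0.3224, 0.1539]
ee_rot: [[0.959, 0.285, -0.002], [0.285, -0.959, 0.001], [-0.001, -0.001, -1.0]]
wrist_force: [0.3, -0.8, -0.0]
gripper_width: 0.132
gripper_force: 29.9
```

Call:
drive_tool --rows '[{"tx": 0, "ty": 0, "tz": 0.15, "ax": 0, "ay": 0, "az": 0, "claw": 0}, {"tx": 0, "ty": 0, "tz": 0.1, "ax": 0, "ay": 0, "az": 0, "claw": 0}, {"tx": 0, "ty": 0, "tz": 0, "ax": 0, "ay": 0, "az": 0, "claw": 0}, {"tx": 0, "ty": 0, "tz": 0, "ax": 0, "ay": 0, "az": 0, "claw": 0}]'

```text
time_s: 7.03
tcp_pos: [0.5025, -0.3227, 0.1529]
ee_rot: [[0.958, 0.285, 0.001], [0.285, -0.958, -0.0], [0.001, 0.001, -1.0]]
wrist_force: [0.5, 0.2, -0.3]
gripper_width: 0.134
gripper_force: 29.9
```

Call:
drive_tool --rows '[{"tx": 0, "ty": 0, "tz": 0.1, "ax": 0, "ay": 0, "az": 0, "claw": 0}, {"tx": 0, "ty": 0, "tz": 0.1, "ax": 0, "ay": 0, "az": 0, "claw": 0}, {"tx": 0, "ty": 0, "tz": 0, "ax": 0, "ay": 0, "az": 0, "claw": 0}, {"tx": 0, "ty": 0, "tz": 0, "ax": 0, "ay": 0, "az": 0, "claw": 0}]'

```text
time_s: 7.37
tcp_pos: [0.5028, -0.323, 0.1519]
ee_rot: [[0.958, 0.286, 0.002], [0.286, -0.958, -0.001], [0.001, 0.002, -1.0]]
wrist_force: [-0.2, 1.0, 4.8]
gripper_width: 0.139
gripper_force: 30.0
```

Call:
drive_tool --rows '[{"tx": 0, "ty": 0, "tz": 0.1, "ax": 0, "ay": 0, "az": 0, "claw": 0}, {"tx": 0, "ty": 0, "tz": 0, "ax": 0, "ay": 0, "az": 0, "claw": 0}, {"tx": 0, "ty": 0, "tz": 0, "ax": 0, "ay": 0, "az": 0, "claw": 0}]'

```text
time_s: 7.62
tcp_pos: [0.503, -0.3232, 0.1518]
ee_rot: [[0.958, 0.286, 0.002], [0.286, -0.958, -0.002], [0.002, 0.002, -1.0]]
wrist_force: [-1.0, 0.8, 8.7]
gripper_width: 0.132
gripper_force: 30.0
```

Call:
drive_tool --rows '[{"tx": 0, "ty": 0, "tz": 0, "ax": 0, "ay": 0, "az": 0, "claw": 4}, {"tx": 0, "ty": 0, "tz": 0, "ax": 0, "ay": 0, "az": 0, "claw": 4}, {"tx": 0, "ty": 0, "tz": 0, "ax": 0, "ay": 0, "az": 0, "claw": 4}, {"tx": 0, "ty": 0, "tz": 0, "ax": 0, "ay": 0, "az": 0, "claw": 4}, {"tx": 0, "ty": 0, "tz": -1, "ax": 0, "ay": 0, "az": 0, "claw": 4}, {"tx": 0, "ty": 0, "tz": -2, "ax": 0, "ay": 0, "az": 0, "claw": 4}, {"tx": 0, "ty": 0, "tz": -3, "ax": 0, "ay": 0, "az": 0, "claw": 5}, {"tx": 0, "ty": 0, "tz": -3, "ax": 0, "ay": 0, "az": 0, "claw": 5}]'

```text
time_s: 8.28
tcp_pos: [0.5018, -0.3225, 0.2403]
ee_rot: [[0.958, 0.285, -0.002], [0.285, -0.958, 0.001], [-0.002, -0.001, -1.0]]
wrist_force: [0.1, -0.7, 0.3]
gripper_width: 0.533
gripper_force: 0.0
```

Call:
drive_tool --rows '[{"tx": 0, "ty": 0, "tz": 0, "ax": 0, "ay": 0, "az": 0.118, "claw": 5}, {"tx": 0, "ty": 0, "tz": 0, "ax": 0, "ay": 0, "az": 0.118, "claw": 5}, {"tx": 0, "ty": 0, "tz": 0, "ax": 0, "ay": 0, "az": 0.118, "claw": 5}, {"tx": 0, "ty": 0, "tz": 0, "ax": 0, "ay": 0, "az": 0.118, "claw": 5}, {"tx": 0, "ty": 0, "tz": 0, "ax": 0, "ay": 0, "az": 0.118, "claw": 5}, {"tx": 0, "ty": 0, "tz": 0, "ax": 0, "ay": 0, "az": 0.118, "claw": 5}, {"tx": 0, "ty": 0, "tz": 0, "ax": 0, "ay": 0, "az": 0.118, "claw": 5}, {"tx": 0, "ty": 0, "tz": 0, "ax": 0, "ay": 0, "az": 0.118, "claw": 5}, {"tx": 0, "ty": 0, "tz": 0, "ax": 0, "ay": 0, "az": 0.118, "claw": 5}, {"tx": 0, "ty": 0, "tz": 0, "ax": 0, "ay": 0, "az": 0.118, "claw": 5}]'

```text
time_s: 9.12
tcp_pos: [0.5024, -0.3227, 0.2401]
ee_rot: [[0.624, -0.781, 0.0], [-0.781, -0.624, -0.0], [0.0, -0.0, -1.0]]
wrist_force: [0.2, -0.4, 0.4]
gripper_width: 0.575
gripper_force: 0.0
```

Call:
drive_tool --rows '[{"tx": 0, "ty": 0, "tz": 0, "ax": 0, "ay": 0, "az": 0.118, "claw": 5}, {"tx": 0, "ty": 0, "tz": 0, "ax": 0, "ay": 0, "az": 0.118, "claw": 5}, {"tx": 0, "ty": 0, "tz": 0, "ax": 0, "ay": 0, "az": 0.118, "claw": 5}, {"tx": 0, "ty": 0, "tz": 0, "ax": 0, "ay": 0, "az": 0.118, "claw": 5}, {"tx": 0, "ty": 0, "tz": 0, "ax": 0, "ay": 0, "az": 0.118, "claw": 5}, {"tx": 0, "ty": 0, "tz": 0, "ax": 0, "ay": 0, "az": 0, "claw": 5}, {"tx": 0, "ty": 0, "tz": 0, "ax": 0, "ay": 0, "az": 0, "claw": 5}]'

```text
time_s: 9.7
tcp_pos: [0.5024, -0.3227, 0.2399]
ee_rot: [[0.093, -0.996, 0.0], [-0.996, -0.093, -0.0], [0.0, -0.0, -1.0]]
wrist_force: [-0.0, -0.6, -1.4]
gripper_width: 0.573
gripper_force: 0.0
```

```bash
python3 -c "
from h import *
legs([(671,-53.5,240,-85),(671,-53.5,49,-85)]);print(sense()['joints'])"
```

```text
at [ 502.4 -322.7  239.9] psi -84.7 j6 22.5 t 9.7 F [-0.  -0.6 -1.4] w 49.8 gf 0.0
(671, -53.5, 240, -85) turn [-0.    -0.     0.006] rows 1 | shift cm [-2.534e+01 -1.915e+01 -1.000e-02] rows 10
(671, -53.5, 49, -85) turn [0. 0. 0.] rows 0 | shift cm [ 0.   0.  19.1] rows 6
[-1.71860613e+01  1.86556268e+01 -2.09071442e+00  1.87207063e-03
 -6.92326138e+01  2.25167844e+01]
```

Call:
drive_tool --rows '[{"tx": -2.8, "ty": -2.12, "tz": 0, "ax": 0, "ay": 0, "az": 0.006, "claw": 5}, {"tx": -2.8, "ty": -2.12, "tz": 0, "ax": 0, "ay": 0, "az": 0, "claw": 5}, {"tx": -2.8, "ty": -2.12, "tz": 0, "ax": 0, "ay": 0, "az": 0, "claw": 5}, {"tx": -2.8, "ty": -2.12, "tz": 0, "ax": 0, "ay": 0, "az": 0, "claw": 5}, {"tx": -2.8, "ty": -2.12, "tz": 0, "ax": 0, "ay": 0, "az": 0, "claw": 5}, {"tx": -2.8, "ty": -2.12, "tz": 0, "ax": 0, "ay": 0, "az": 0, "claw": 5}, {"tx": -2.8, "ty": -2.12, "tz": 0, "ax": 0, "ay": 0, "az": 0, "claw": 5}, {"tx": -2.8, "ty": -2.12, "tz": 0, "ax": 0, "ay": 0, "az": 0, "claw": 5}, {"tx": -2.8, "ty": -2.12, "tz": 0, "ax": 0, "ay": 0, "az": 0, "claw": 5}, {"tx": -0.14, "ty": -0.07, "tz": 0, "ax": 0, "ay": 0, "az": 0, "claw": 5}]'

```text
time_s: 10.53
tcp_pos: [0.6743, -0.049, 0.2386]
ee_rot: [[0.092, -0.996, 0.001], [-0.996, -0.092, 0.001], [-0.001, -0.001, -1.0]]
wrist_force: [0.3, -1.4, 0.1]
gripper_width: 0.572
gripper_force: 0.0
```

Call:
drive_tool --rows '[{"tx": 0, "ty": 0, "tz": 3, "ax": 0, "ay": 0, "az": 0, "claw": 5}, {"tx": 0, "ty": 0, "tz": 3, "ax": 0, "ay": 0, "az": 0, "claw": 5}, {"tx": 0, "ty": 0, "tz": 3, "ax": 0, "ay": 0, "az": 0, "claw": 5}, {"tx": 0, "ty": 0, "tz": 3, "ax": 0, "ay": 0, "az": 0, "claw": 5}, {"tx": 0, "ty": 0, "tz": 0, "ax": 0, "ay": 0, "az": 0, "claw": 5}, {"tx": 0, "ty": 0, "tz": 0, "ax": 0, "ay": 0, "az": 0, "claw": 5}]'

```text
time_s: 11.03
tcp_pos: [0.6709, -0.0545, 0.1184]
ee_rot: [[0.086, -0.996, -0.004], [-0.996, -0.086, -0.001], [0.001, 0.004, -1.0]]
wrist_force: [-0.3, -0.2, 0.8]
gripper_width: 0.575
gripper_force: 0.0
```

```bash
python3 -c "
from h import *
legs([(671,-53.5,49,-85)])
n='side';im,d=shot(n,'side2');W,H,S,V,ok=segs(n,dict(im=im,d=d));X,Y,Z=W[...,0],W[...,1],W[...,2]
for z0 in(.112,.148):
  P=W[ok&(X>.43)&(X<.57)&(Y>-.4)&(Y<-.26)&(abs(Z-z0+.004)<.004)&(S<80)];print(z0,len(P),len(P)>5 and cv2.minEnclosingCircle(P[:,:2].astype(np.float32)*1000))
cv2.imwrite('pics/c2.png',cv2.resize(im[80:260,160:340,::-1],(600,600)))
"
```

```text
at [670.9 -54.5 118.4] psi -85.1 j6 -4.2 t 11.0 F [-0.3 -0.2  0.8] w 50.0 gf 0.0
(671, -53.5, 49, -85) turn [ 0.004 -0.001 -0.002] rows 1 | shift cm [-0.09 -0.02  6.94] rows 2
0.112 42 ((493.64434814453125, -305.9479675292969), 26.107961654663086)
0.148 0 False
```

View pics/c2.png

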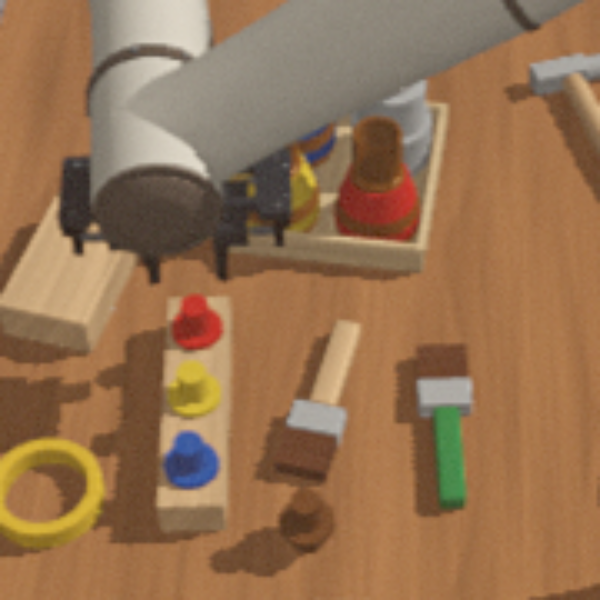

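The arm hides the can, but the grip was released with the funnel seated (8.7 N at the expected height). The rack, brushes and stoppers are unmoved, so I'll descend on red.

Call:
drive_tool --rows '[{"tx": -0.09, "ty": 0, "tz": 2.5, "ax": 0, "ay": 0, "az": 0, "claw": 5}, {"tx": 0, "ty": 0, "tz": 2.4, "ax": 0, "ay": 0, "az": 0, "claw": 5}, {"tx": 0, "ty": 0, "tz": 1, "ax": 0, "ay": 0, "az": 0, "claw": 5}, {"tx": 0, "ty": 0, "tz": 1, "ax": 0, "ay": 0, "az": 0, "claw": 5}, {"tx": 0, "ty": 0, "tz": 0, "ax": 0, "ay": 0, "az": 0, "claw": 5}, {"tx": 0, "ty": 0, "tz": 0, "ax": 0, "ay": 0, "az": 0, "claw": 5}]'

```text
time_s: 11.58
tcp_pos: [0.6726, -0.0531, 0.0519]
ee_rot: [[0.085, -0.996, 0.002], [-0.996, -0.085, -0.0], [0.0, -0.002, -1.0]]
wrist_force: [0.4, -0.3, -0.2]
gripper_width: 0.574
gripper_force: 0.0
```

Call:
drive_tool --rows '[{"tx": 0, "ty": 0, "tz": 0, "ax": 0, "ay": 0, "az": 0, "claw": 0}, {"tx": 0, "ty": 0, "tz": 0, "ax": 0, "ay": 0, "az": 0, "claw": 0}, {"tx": 0, "ty": 0, "tz": 0, "ax": 0, "ay": 0, "az": 0, "claw": 0}, {"tx": 0, "ty": 0, "tz": 0, "ax": 0, "ay": 0, "az": 0, "claw": 0}, {"tx": 0, "ty": 0, "tz": 0, "ax": 0, "ay": 0, "az": 0, "claw": 0}, {"tx": 0, "ty": 0, "tz": 0, "ax": 0, "ay": 0, "az": 0, "claw": 0}, {"tx": 0, "ty": 0, "tz": 0, "ax": 0, "ay": 0, "az": 0, "claw": 0}, {"tx": 0, "ty": 0, "tz": 0, "ax": 0, "ay": 0, "az": 0, "claw": 0}]'

```text
time_s: 12.25
tcp_pos: [0.6717, -0.0531, 0.0511]
ee_rot: [[0.084, -0.996, 0.0], [-0.996, -0.084, -0.0], [0.0, -0.0, -1.0]]
wrist_force: [-1.9, 1.0, 3.4]
gripper_width: 0.291
gripper_force: 30.0
```

Call:
drive_tool --rows '[{"tx": 0, "ty": 0, "tz": -1, "ax": 0, "ay": 0, "az": 0, "claw": 0}, {"tx": 0, "ty": 0, "tz": -1, "ax": 0, "ay": 0, "az": 0, "claw": 0}, {"tx": 0, "ty": 0, "tz": -1, "ax": 0, "ay": 0, "az": 0, "claw": 0}, {"tx": 0, "ty": 0, "tz": -3, "ax": 0, "ay": 0, "az": 0, "claw": 0}, {"tx": 0, "ty": 0, "tz": -3, "ax": 0, "ay": 0, "az": 0, "claw": 0}, {"tx": 0, "ty": 0, "tz": -3, "ax": 0, "ay": 0, "az": 0, "claw": 0}, {"tx": 0, "ty": 0, "tz": -3, "ax": 0, "ay": 0, "az": 0, "claw": 0}, {"tx": 0, "ty": 0, "tz": 0, "ax": 0, "ay": 0, "az": 0, "claw": 0}]'

```text
time_s: 12.92
tcp_pos: [0.6755, -0.0534, 0.2101]
ee_rot: [[0.085, -0.996, 0.016], [-0.996, -0.085, -0.001], [0.002, -0.016, -1.0]]
wrist_force: [0.9, -1.1, 0.9]
gripper_width: 0.289
gripper_force: 30.0
```

```bash
python3 -c "
from h import *
legs([(512,-222.5,200,-85)])"
```

```text
at [675.5 -53.4 210.1] psi -85.1 j6 -4.4 t 12.9 F [ 0.9 -1.1  0.9] w 25.2 gf 30.0
(512, -222.5, 200, -85) turn [-0.016 -0.002 -0.002] rows 1 | shift cm [15.42 17.76  1.01] rows 7
```

Call:
drive_tool --rows '[{"tx": 2.21, "ty": 2.48, "tz": 0, "ax": 0, "ay": 0, "az": 0, "claw": 0}, {"tx": 2.21, "ty": 2.48, "tz": 0, "ax": 0, "ay": 0, "az": 0, "claw": 0}, {"tx": 2.21, "ty": 2.48, "tz": 0, "ax": 0, "ay": 0, "az": 0, "claw": 0}, {"tx": 2.21, "ty": 2.48, "tz": 0, "ax": 0, "ay": 0, "az": 0, "claw": 0}, {"tx": 2.21, "ty": 2.48, "tz": 0, "ax": 0, "ay": 0, "az": 0, "claw": 0}, {"tx": 2.21, "ty": 2.48, "tz": 0, "ax": 0, "ay": 0, "az": 0, "claw": 0}, {"tx": 2.2, "ty": 2.48, "tz": 0, "ax": 0, "ay": 0, "az": 0, "claw": 0}, {"tx": 0, "ty": 0, "tz": 0, "ax": 0, "ay": 0, "az": 0, "claw": 0}, {"tx": 0, "ty": 0, "tz": 0, "ax": 0, "ay": 0, "az": 0, "claw": 0}, {"tx": 0, "ty": 0, "tz": 0, "ax": 0, "ay": 0, "az": 0, "claw": 0}]'

```text
time_s: 13.75
tcp_pos: [0.512, -0.2218, 0.2014]
ee_rot: [[0.084, -0.997, 0.002], [-0.997, -0.084, -0.0], [0.0, -0.002, -1.0]]
wrist_force: [-0.5, 0.4, -0.0]
gripper_width: 0.294
gripper_force: 30.0
```

```bash
python3 - <<'E'
from h import *
legs([(512,-222.5,149,-85)])
n='side';im,d=shot(n,'side3');W,H,S,V,ok=segs(n,dict(im=im,d=d));X,Y,Z=W[...,0],W[...,1],W[...,2]
P=W[ok&(X>.43)&(X<.6)&(Y>-.3)&(Y<-.14)&(S>170)&((H<6)|(H>174))&(Z>.15)];print(len(P),np.round(P.min(0),3),np.round(P.max(0),3))
cv2.imwrite('pics/c3.png',cv2.resize(im[60:180,210:330,::-1],(500,500)))
E
```

```text
at [ 512.  -221.8  201.4] psi -85.2 j6 11.6 t 13.8 F [-0.5  0.4 -0. ] w 25.6 gf 30.0
(512, -222.5, 149, -85) turn [-0.002 -0.    -0.004] rows 1 | shift cm [0.07 0.01 5.24] rows 2
148 [ 0.494 -0.232  0.188] [ 0.532 -0.196  0.233]
```

View pics/c3.png

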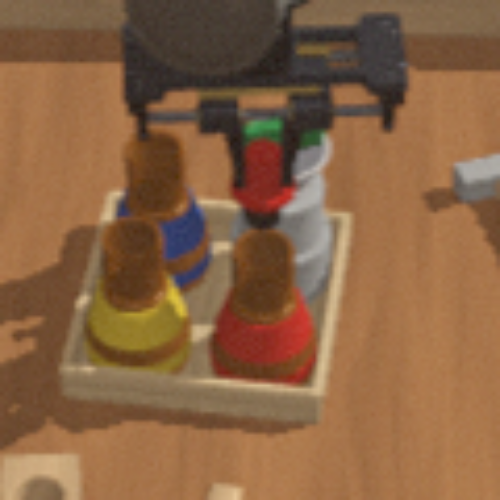

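The red stopper hangs upright over the red flask (crop (263,190) above (263,245)), and the funnel sits in the can behind it. I'll insert the stopper.

Call:
drive_tool --rows '[{"tx": 0.07, "ty": 0, "tz": 1, "ax": 0, "ay": 0, "az": 0, "claw": 0}, {"tx": 0, "ty": 0, "tz": 1, "ax": 0, "ay": 0, "az": 0, "claw": 0}, {"tx": 0, "ty": 0, "tz": 0.8, "ax": 0, "ay": 0, "az": 0, "claw": 0}, {"tx": 0, "ty": 0, "tz": 0.8, "ax": 0, "ay": 0, "az": 0, "claw": 0}, {"tx": 0, "ty": 0, "tz": 0.6, "ax": 0, "ay": 0, "az": 0, "claw": 0}, {"tx": 0, "ty": 0, "tz": 0.4, "ax": 0, "ay": 0, "az": 0, "claw": 0}, {"tx": 0, "ty": 0, "tz": 0.4, "ax": 0, "ay": 0, "az": 0, "claw": 0}, {"tx": 0, "ty": 0, "tz": 0, "ax": 0, "ay": 0, "az": 0, "claw": 0}, {"tx": 0, "ty": 0, "tz": 0, "ax": 0, "ay": 0, "az": 0, "claw": 0}]'

```text
time_s: 14.55
tcp_pos: [0.5118, -0.2224, 0.1505]
ee_rot: [[0.084, -0.996, 0.0], [-0.996, -0.084, -0.0], [0.0, -0.0, -1.0]]
wrist_force: [0.7, -1.0, -0.6]
gripper_width: 0.285
gripper_force: 30.0
```

Call:
drive_tool --rows '[{"tx": 0, "ty": 0, "tz": 0.2, "ax": 0, "ay": 0, "az": 0, "claw": 0}, {"tx": 0, "ty": 0, "tz": 0.2, "ax": 0, "ay": 0, "az": 0, "claw": 0}, {"tx": 0, "ty": 0, "tz": 0, "ax": 0, "ay": 0, "az": 0, "claw": 0}, {"tx": 0, "ty": 0, "tz": 0, "ax": 0, "ay": 0, "az": 0, "claw": 0}, {"tx": 0, "ty": 0, "tz": 0, "ax": 0, "ay": 0, "az": 0, "claw": 0}]'

```text
time_s: 14.97
tcp_pos: [0.5117, -0.2224, 0.1467]
ee_rot: [[0.084, -0.996, 0.0], [-0.996, -0.084, -0.0], [0.0, -0.0, -1.0]]
wrist_force: [-0.2, 0.1, -0.7]
gripper_width: 0.292
gripper_force: 30.0
```

Call:
drive_tool --rows '[{"tx": 0, "ty": 0, "tz": 0.15, "ax": 0, "ay": 0, "az": 0, "claw": 0}, {"tx": 0, "ty": 0, "tz": 0.1, "ax": 0, "ay": 0, "az": 0, "claw": 0}, {"tx": 0, "ty": 0, "tz": 0, "ax": 0, "ay": 0, "az": 0, "claw": 0}, {"tx": 0, "ty": 0, "tz": 0, "ax": 0, "ay": 0, "az": 0, "claw": 0}]'

```text
time_s: 15.3
tcp_pos: [0.5116, -0.2224, 0.1439]
ee_rot: [[0.084, -0.996, -0.0], [-0.996, -0.084, 0.0], [-0.0, 0.0, -1.0]]
wrist_force: [0.2, -0.2, -1.5]
gripper_width: 0.287
gripper_force: 30.0
```

Call:
drive_tool --rows '[{"tx": 0, "ty": 0, "tz": 0.1, "ax": 0, "ay": 0, "az": 0, "claw": 0}, {"tx": 0, "ty": 0, "tz": 0.1, "ax": 0, "ay": 0, "az": 0, "claw": 0}, {"tx": 0, "ty": 0, "tz": 0, "ax": 0, "ay": 0, "az": 0, "claw": 0}, {"tx": 0, "ty": 0, "tz": 0, "ax": 0, "ay": 0, "az": 0, "claw": 0}]'

```text
time_s: 15.63
tcp_pos: [0.5117, -0.2224, 0.1421]
ee_rot: [[0.084, -0.996, 0.0], [-0.996, -0.084, -0.0], [0.0, -0.0, -1.0]]
wrist_force: [-0.3, -0.2, -0.0]
gripper_width: 0.291
gripper_force: 30.0
```

```bash
python3 - <<'E'
from h import *
im,d=shot('side','side4')
cv2.imwrite('pics/c4.png',cv2.resize(im[80:160,230:310,::-1],(600,600)))
E
```

```text
(no output)
```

View pics/c4.png

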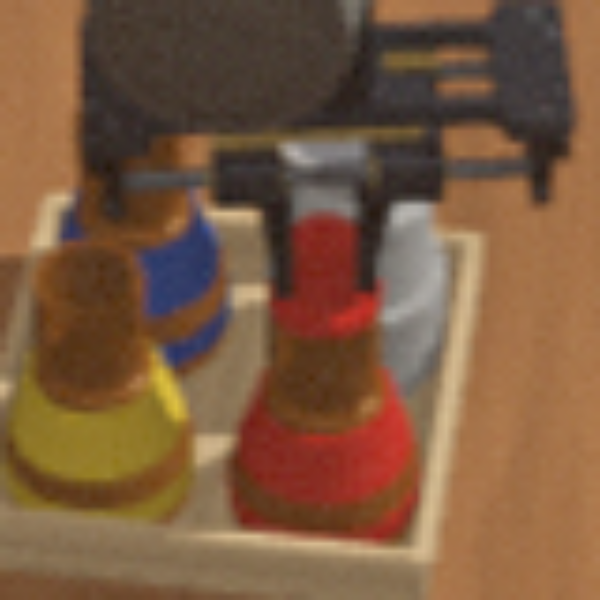

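Call:
drive_tool --rows '[{"tx": 0, "ty": 0, "tz": 0.1, "ax": 0, "ay": 0, "az": 0, "claw": 0}, {"tx": 0, "ty": 0, "tz": 0.1, "ax": 0, "ay": 0, "az": 0, "claw": 0}, {"tx": 0, "ty": 0, "tz": 0, "ax": 0, "ay": 0, "az": 0, "claw": 0}, {"tx": 0, "ty": 0, "tz": 0, "ax": 0, "ay": 0, "az": 0, "claw": 0}]'

```text
time_s: 16.02
tcp_pos: [0.5118, -0.2224, 0.142]
ee_rot: [[0.085, -0.996, 0.001], [-0.996, -0.085, -0.001], [0.001, -0.001, -1.0]]
wrist_force: [-2.0, 2.7, 9.5]
gripper_width: 0.296
gripper_force: 30.0
```

```bash
python3 - <<'E'
from h import *
q=np.load('/tmp/side4.npz');W,H,S,V,ok=segs('side',q);X,Y,Z=W[...,0],W[...,1],W[...,2]
P=Z[ok&(X>.47)&(X<.56)&(Y>-.26)&(Y<-.17)&(S>150)&((H<6)|(H>174))&(Z>.11)]
print(len(P),np.histogram(P,bins=np.arange(.11,.19,.005)),np.percentile(P,[2,50,98]))
E
```

```text
152 (array([ 0,  0,  0,  4, 17, 41, 11,  9,  8, 14, 15, 31,  1,  1,  0]), array([0.11 , 0.115, 0.12 , 0.125, 0.13 , 0.135, 0.14 , 0.145, 0.15 ,
       0.155, 0.16 , 0.165, 0.17 , 0.175, 0.18 , 0.185])) [0.12962397 0.14726536 0.16951827]
```

Contact force has built up to 9.5 N, and the knob top is where a seated stopper should have it. I'll press once more, release and go for yellow.

Call:
drive_tool --rows '[{"tx": 0, "ty": 0, "tz": 0.2, "ax": 0, "ay": 0, "az": 0, "claw": 0}, {"tx": 0, "ty": 0, "tz": 0, "ax": 0, "ay": 0, "az": 0, "claw": 0}, {"tx": 0, "ty": 0, "tz": 0, "ax": 0, "ay": 0, "az": 0, "claw": 0}]'

```text
time_s: 16.27
tcp_pos: [0.5118, -0.2224, 0.1419]
ee_rot: [[0.085, -0.996, 0.001], [-0.996, -0.085, -0.001], [0.001, -0.001, -1.0]]
wrist_force: [-6.0, 5.5, 17.1]
gripper_width: 0.288
gripper_force: 30.0
```

Call:
drive_tool --rows '[{"tx": 0, "ty": 0, "tz": -0.4, "ax": 0, "ay": 0, "az": 0, "claw": 4.5}, {"tx": 0, "ty": 0, "tz": 0, "ax": 0, "ay": 0, "az": 0, "claw": 4.5}, {"tx": 0, "ty": 0, "tz": 0, "ax": 0, "ay": 0, "az": 0, "claw": 4.5}, {"tx": 0, "ty": 0, "tz": 0, "ax": 0, "ay": 0, "az": 0, "claw": 4.5}, {"tx": 0, "ty": 0, "tz": -2, "ax": 0, "ay": 0, "az": 0, "claw": 4.5}, {"tx": 0, "ty": 0, "tz": -3, "ax": 0, "ay": 0, "az": 0, "claw": 4.5}, {"tx": 0, "ty": 0, "tz": -3, "ax": 0, "ay": 0, "az": 0, "claw": 5}, {"tx": 0, "ty": 0, "tz": 0, "ax": 0, "ay": 0, "az": 0, "claw": 5}, {"tx": 0, "ty": 0, "tz": 0, "ax": 0, "ay": 0, "az": 0, "claw": 5}]'

```text
time_s: 17.02
tcp_pos: [0.5126, -0.2225, 0.2234]
ee_rot: [[0.084, -0.996, 0.004], [-0.996, -0.084, -0.0], [0.001, -0.003, -1.0]]
wrist_force: [-0.9, 0.0, -1.2]
gripper_width: 0.563
gripper_force: 0.0
```

```bash
python3 -c "
from h import *
legs([(666.5,21,210,-85)])"
```

```text
at [ 512.6 -222.5  223.4] psi -85.2 j6 11.7 t 17.0 F [-0.9  0.  -1.2] w 49.0 gf 0.0
(666.5, 21, 210, -85) turn [-0.003 -0.001 -0.003] rows 1 | shift cm [-22.92 -17.46   1.34] rows 9
```

Call:
drive_tool --rows '[{"tx": -2.55, "ty": -1.94, "tz": 0, "ax": 0, "ay": 0, "az": 0, "claw": 5}, {"tx": -2.55, "ty": -1.94, "tz": 0, "ax": 0, "ay": 0, "az": 0, "claw": 5}, {"tx": -2.55, "ty": -1.94, "tz": 0, "ax": 0, "ay": 0, "az": 0, "claw": 5}, {"tx": -2.55, "ty": -1.94, "tz": 0, "ax": 0, "ay": 0, "az": 0, "claw": 5}, {"tx": -2.55, "ty": -1.94, "tz": 0, "ax": 0, "ay": 0, "az": 0, "claw": 5}, {"tx": -2.55, "ty": -1.94, "tz": 0, "ax": 0, "ay": 0, "az": 0, "claw": 5}, {"tx": -2.55, "ty": -1.94, "tz": 0, "ax": 0, "ay": 0, "az": 0, "claw": 5}, {"tx": -2.55, "ty": -1.94, "tz": 0, "ax": 0, "ay": 0, "az": 0, "claw": 5}, {"tx": -2.55, "ty": -1.94, "tz": 0, "ax": 0, "ay": 0, "az": 0, "claw": 5}, {"tx": 0, "ty": 0, "tz": 0, "ax": 0, "ay": 0, "az": 0, "claw": 5}]'

```text
time_s: 17.85
tcp_pos: [0.668, 0.0254, 0.2184]
ee_rot: [[0.088, -0.996, -0.003], [-0.996, -0.088, -0.0], [-0.0, 0.003, -1.0]]
wrist_force: [0.4, -0.6, -0.7]
gripper_width: 0.575
gripper_force: 0.0
```

Call:
drive_tool --rows '[{"tx": 0, "ty": 0, "tz": 3, "ax": 0, "ay": 0, "az": 0, "claw": 5}, {"tx": 0, "ty": 0, "tz": 3, "ax": 0, "ay": 0, "az": 0, "claw": 5}, {"tx": 0, "ty": 0, "tz": 3, "ax": 0, "ay": 0, "az": 0, "claw": 5}, {"tx": 0, "ty": 0, "tz": 1.3, "ax": 0, "ay": 0, "az": 0, "claw": 5}, {"tx": 0, "ty": 0, "tz": 0, "ax": 0, "ay": 0, "az": 0, "claw": 5}, {"tx": 0, "ty": 0, "tz": 0, "ax": 0, "ay": 0, "az": 0, "claw": 5}, {"tx": 0, "ty": 0, "tz": 0, "ax": 0, "ay": 0, "az": 0, "claw": 5}]'

```text
time_s: 18.43
tcp_pos: [0.667, 0.0208, 0.1197]
ee_rot: [[0.084, -0.996, 0.001], [-0.996, -0.084, -0.0], [0.0, -0.001, -1.0]]
wrist_force: [-0.3, -0.1, 0.7]
gripper_width: 0.572
gripper_force: 0.0
```

```bash
python3 - <<'E'
from h import *
legs([(666.5,21,51,-85)])
n='side';im,d=shot(n,'side5');W,H,S,V,ok=segs(n,dict(im=im,d=d));X,Y,Z=W[...,0],W[...,1],W[...,2]
P=W[ok&(X>.63)&(X<.7)&(Y>-.03)&(Y<.06)&(S>150)&(H>20)&(H<32)&(Z>.068)];print(len(P),cv2.minEnclosingCircle(P[:,:2].astype(np.float32)*1000))
E
```

```text
at [667.   20.8 119.7] psi -85.2 j6 -10.9 t 18.4 F [-0.3 -0.1  0.7] w 49.7 gf 0.0
(666.5, 21, 51, -85) turn [-0.001 -0.    -0.003] rows 1 | shift cm [-0.03  0.05  6.87] rows 2
56 ((668.2537231445312, 20.789417266845703), 15.243096351623535)
```

Call:
drive_tool --rows '[{"tx": 0, "ty": 0, "tz": 2.4, "ax": 0, "ay": 0, "az": 0, "claw": 5}, {"tx": 0, "ty": 0, "tz": 2.3, "ax": 0, "ay": 0, "az": 0, "claw": 5}, {"tx": 0, "ty": 0, "tz": 1, "ax": 0, "ay": 0, "az": 0, "claw": 5}, {"tx": 0, "ty": 0, "tz": 1, "ax": 0, "ay": 0, "az": 0, "claw": 5}, {"tx": 0, "ty": 0, "tz": 0, "ax": 0, "ay": 0, "az": 0, "claw": 5}, {"tx": 0, "ty": 0, "tz": 0, "ax": 0, "ay": 0, "az": 0, "claw": 5}]'

```text
time_s: 18.98
tcp_pos: [0.667, 0.021, 0.0528]
ee_rot: [[0.084, -0.996, 0.001], [-0.996, -0.084, -0.0], [0.0, -0.001, -1.0]]
wrist_force: [0.6, -0.9, 0.3]
gripper_width: 0.576
gripper_force: 0.0
```

Call:
drive_tool --rows '[{"tx": 0, "ty": 0, "tz": 0, "ax": 0, "ay": 0, "az": 0, "claw": 0}, {"tx": 0, "ty": 0, "tz": 0, "ax": 0, "ay": 0, "az": 0, "claw": 0}, {"tx": 0, "ty": 0, "tz": 0, "ax": 0, "ay": 0, "az": 0, "claw": 0}, {"tx": 0, "ty": 0, "tz": 0, "ax": 0, "ay": 0, "az": 0, "claw": 0}, {"tx": 0, "ty": 0, "tz": 0, "ax": 0, "ay": 0, "az": 0, "claw": 0}, {"tx": 0, "ty": 0, "tz": 0, "ax": 0, "ay": 0, "az": 0, "claw": 0}, {"tx": 0, "ty": 0, "tz": 0, "ax": 0, "ay": 0, "az": 0, "claw": 0}, {"tx": 0, "ty": 0, "tz": 0, "ax": 0, "ay": 0, "az": 0, "claw": 0}]'

```text
time_s: 19.65
tcp_pos: [0.6665, 0.021, 0.0526]
ee_rot: [[0.084, -0.996, 0.0], [-0.996, -0.084, -0.0], [0.0, -0.0, -1.0]]
wrist_force: [-0.8, 0.5, 3.5]
gripper_width: 0.287
gripper_force: 30.0
```

Call:
drive_tool --rows '[{"tx": 0, "ty": 0, "tz": -1, "ax": 0, "ay": 0, "az": 0, "claw": 0}, {"tx": 0, "ty": 0, "tz": -1, "ax": 0, "ay": 0, "az": 0, "claw": 0}, {"tx": 0, "ty": 0, "tz": -1, "ax": 0, "ay": 0, "az": 0, "claw": 0}, {"tx": 0, "ty": 0, "tz": -3, "ax": 0, "ay": 0, "az": 0, "claw": 0}, {"tx": 0, "ty": 0, "tz": -3, "ax": 0, "ay": 0, "az": 0, "claw": 0}, {"tx": 0, "ty": 0, "tz": -3, "ax": 0, "ay": 0, "az": 0, "claw": 0}, {"tx": 0, "ty": 0, "tz": -3, "ax": 0, "ay": 0, "az": 0, "claw": 0}, {"tx": 0, "ty": 0, "tz": 0, "ax": 0, "ay": 0, "az": 0, "claw": 0}, {"tx": 0, "ty": 0, "tz": 0, "ax": 0, "ay": 0, "az": 0, "claw": 0}, {"tx": 0, "ty": 0, "tz": 0, "ax": 0, "ay": 0, "az": 0, "claw": 0}]'

```text
time_s: 20.48
tcp_pos: [0.6659, 0.0211, 0.2022]
ee_rot: [[0.084, -0.997, -0.0], [-0.997, -0.084, 0.001], [-0.001, 0.0, -1.0]]
wrist_force: [0.1, 0.0, -1.0]
gripper_width: 0.289
gripper_force: 30.0
```

```bash
python3 -c "
from h import *
legs([(611,-232.5,203,-85)])"
```

```text
at [665.9  21.1 202.2] psi -85.2 j6 -10.9 t 20.5 F [ 0.1  0.  -1. ] w 25.1 gf 30.0
(611, -232.5, 203, -85) turn [ 0.     0.001 -0.004] rows 1 | shift cm [24.78  7.68 -0.08] rows 8
```

Call:
drive_tool --rows '[{"tx": 3.1, "ty": 0.96, "tz": 0, "ax": 0, "ay": 0, "az": 0, "claw": 0}, {"tx": 3.1, "ty": 0.96, "tz": 0, "ax": 0, "ay": 0, "az": 0, "claw": 0}, {"tx": 3.1, "ty": 0.96, "tz": 0, "ax": 0, "ay": 0, "az": 0, "claw": 0}, {"tx": 3.1, "ty": 0.96, "tz": 0, "ax": 0, "ay": 0, "az": 0, "claw": 0}, {"tx": 3.1, "ty": 0.96, "tz": 0, "ax": 0, "ay": 0, "az": 0, "claw": 0}, {"tx": 3.1, "ty": 0.96, "tz": 0, "ax": 0, "ay": 0, "az": 0, "claw": 0}, {"tx": 3.1, "ty": 0.96, "tz": 0, "ax": 0, "ay": 0, "az": 0, "claw": 0}, {"tx": 3.1, "ty": 0.96, "tz": 0, "ax": 0, "ay": 0, "az": 0, "claw": 0}, {"tx": 0, "ty": 0, "tz": 0, "ax": 0, "ay": 0, "az": 0, "claw": 0}, {"tx": 0, "ty": 0, "tz": 0, "ax": 0, "ay": 0, "az": 0, "claw": 0}]'

```text
time_s: 21.32
tcp_pos: [0.6092, -0.2341, 0.2002]
ee_rot: [[0.081, -0.997, -0.003], [-0.997, -0.081, 0.001], [-0.001, 0.003, -1.0]]
wrist_force: [-0.4, 0.5, -1.1]
gripper_width: 0.292
gripper_force: 30.0
```

```bash
python3 - <<'E'
from h import *
legs([(611,-232.5,149,-85)])
for n in('side','top'):
    im,d=shot(n,n+'6')
a=np.hstack([cv2.imread('pics/top6.png')[120:240,290:410],cv2.imread('pics/side6.png')[60:180,210:330]])
cv2.imwrite('pics/c6.png',cv2.resize(a,(800,400)))
E
```

```text
at [ 609.2 -234.1  200.2] psi -85.4 j6 11.5 t 21.3 F [-0.4  0.5 -1.1] w 25.4 gf 30.0
(611, -232.5, 149, -85) turn [ 0.003  0.001 -0.007] rows 1 | shift cm [-0.15 -0.19  5.12] rows 2
```

View pics/c6.png

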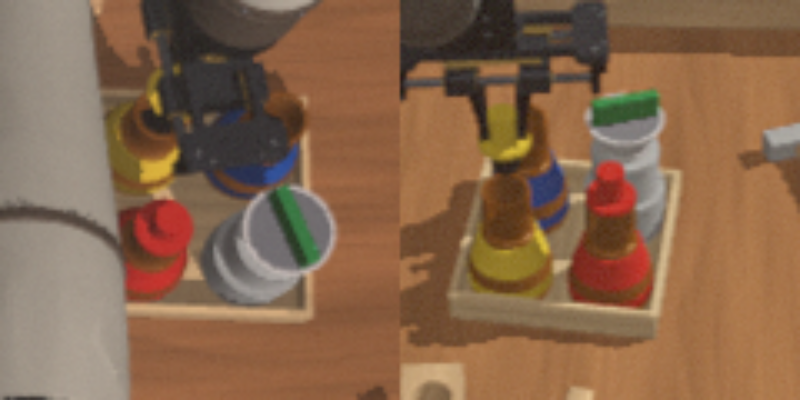

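The funnel is seated in the can (top view at (290,230)), the red stopper is home (crop (610,190)), and the yellow stopper is over the yellow flask (crop (507,140) above (507,185)).

Call:
drive_tool --rows '[{"tx": -0.05, "ty": -0.1, "tz": 1, "ax": 0, "ay": 0, "az": 0, "claw": 0}, {"tx": 0, "ty": 0, "tz": 0.7, "ax": 0, "ay": 0, "az": 0, "claw": 0}, {"tx": 0, "ty": 0, "tz": 0, "ax": 0, "ay": 0, "az": 0, "claw": 0}, {"tx": 0, "ty": 0, "tz": 0, "ax": 0, "ay": 0, "az": 0, "claw": 0}]'

```text
time_s: 21.75
tcp_pos: [0.6113, -0.231, 0.1838]
ee_rot: [[0.085, -0.996, -0.002], [-0.996, -0.085, 0.0], [-0.001, 0.002, -1.0]]
wrist_force: [-0.3, -0.2, -0.3]
gripper_width: 0.29
gripper_force: 30.0
```

Call:
drive_tool --rows '[{"tx": 0, "ty": 0, "tz": 0.8, "ax": 0, "ay": 0, "az": 0, "claw": 0}, {"tx": 0, "ty": 0, "tz": 0.8, "ax": 0, "ay": 0, "az": 0, "claw": 0}, {"tx": 0, "ty": 0, "tz": 0.6, "ax": 0, "ay": 0, "az": 0, "claw": 0}, {"tx": 0, "ty": 0, "tz": 0.6, "ax": 0, "ay": 0, "az": 0, "claw": 0}, {"tx": 0, "ty": 0, "tz": 0.4, "ax": 0, "ay": 0, "az": 0, "claw": 0}, {"tx": 0, "ty": 0, "tz": 0.2, "ax": 0, "ay": 0, "az": 0, "claw": 0}, {"tx": 0, "ty": 0, "tz": 0, "ax": 0, "ay": 0, "az": 0, "claw": 0}, {"tx": 0, "ty": 0, "tz": 0, "ax": 0, "ay": 0, "az": 0, "claw": 0}]'

```text
time_s: 22.42
tcp_pos: [0.6118, -0.2321, 0.1511]
ee_rot: [[0.084, -0.996, 0.0], [-0.996, -0.084, -0.0], [0.0, -0.0, -1.0]]
wrist_force: [-0.4, -0.3, -0.7]
gripper_width: 0.285
gripper_force: 30.0
```

Call:
drive_tool --rows '[{"tx": 0, "ty": 0, "tz": 0.2, "ax": 0, "ay": 0, "az": 0, "claw": 0}, {"tx": 0, "ty": 0, "tz": 0.2, "ax": 0, "ay": 0, "az": 0, "claw": 0}, {"tx": 0, "ty": 0, "tz": 0, "ax": 0, "ay": 0, "az": 0, "claw": 0}, {"tx": 0, "ty": 0, "tz": 0, "ax": 0, "ay": 0, "az": 0, "claw": 0}]'

```text
time_s: 22.75
tcp_pos: [0.6116, -0.232, 0.147]
ee_rot: [[0.084, -0.996, -0.0], [-0.996, -0.084, 0.0], [-0.0, 0.0, -1.0]]
wrist_force: [0.1, -0.9, -1.4]
gripper_width: 0.291
gripper_force: 30.0
```

Call:
drive_tool --rows '[{"tx": 0, "ty": 0, "tz": 0.2, "ax": 0, "ay": 0, "az": 0, "claw": 0}, {"tx": 0, "ty": 0, "tz": 0.15, "ax": 0, "ay": 0, "az": 0, "claw": 0}, {"tx": 0, "ty": 0, "tz": 0, "ax": 0, "ay": 0, "az": 0, "claw": 0}, {"tx": 0, "ty": 0, "tz": 0, "ax": 0, "ay": 0, "az": 0, "claw": 0}]'

```text
time_s: 23.08
tcp_pos: [0.6117, -0.232, 0.1436]
ee_rot: [[0.084, -0.996, 0.0], [-0.996, -0.084, -0.0], [0.0, -0.0, -1.0]]
wrist_force: [-0.4, -0.0, -0.8]
gripper_width: 0.293
gripper_force: 30.0
```

Call:
drive_tool --rows '[{"tx": 0, "ty": 0, "tz": 0.15, "ax": 0, "ay": 0, "az": 0, "claw": 0}, {"tx": 0, "ty": 0, "tz": 0.1, "ax": 0, "ay": 0, "az": 0, "claw": 0}, {"tx": 0, "ty": 0, "tz": 0, "ax": 0, "ay": 0, "az": 0, "claw": 0}, {"tx": 0, "ty": 0, "tz": 0, "ax": 0, "ay": 0, "az": 0, "claw": 0}]'

```text
time_s: 23.42
tcp_pos: [0.6117, -0.2321, 0.1435]
ee_rot: [[0.085, -0.996, 0.001], [-0.996, -0.085, -0.001], [0.001, -0.001, -1.0]]
wrist_force: [-3.8, 2.4, 9.0]
gripper_width: 0.291
gripper_force: 30.0
```

Call:
drive_tool --rows '[{"tx": 0, "ty": 0, "tz": 0.2, "ax": 0, "ay": 0, "az": 0, "claw": 0}, {"tx": 0, "ty": 0, "tz": 0, "ax": 0, "ay": 0, "az": 0, "claw": 0}, {"tx": 0, "ty": 0, "tz": 0, "ax": 0, "ay": 0, "az": 0, "claw": 0}]'

```text
time_s: 23.67
tcp_pos: [0.6117, -0.2321, 0.1435]
ee_rot: [[0.085, -0.996, 0.002], [-0.996, -0.085, -0.002], [0.002, -0.002, -1.0]]
wrist_force: [-5.4, 4.0, 15.1]
gripper_width: 0.29
gripper_force: 30.0
```

Call:
drive_tool --rows '[{"tx": 0, "ty": 0, "tz": -0.4, "ax": 0, "ay": 0, "az": 0, "claw": 4.5}, {"tx": 0, "ty": 0, "tz": 0, "ax": 0, "ay": 0, "az": 0, "claw": 4.5}, {"tx": 0, "ty": 0, "tz": 0, "ax": 0, "ay": 0, "az": 0, "claw": 4.5}, {"tx": 0, "ty": 0, "tz": 0, "ax": 0, "ay": 0, "az": 0, "claw": 4.5}, {"tx": 0, "ty": 0, "tz": -2, "ax": 0, "ay": 0, "az": 0, "claw": 4.5}, {"tx": 0, "ty": 0, "tz": -3, "ax": 0, "ay": 0, "az": 0, "claw": 4.5}, {"tx": 0, "ty": 0, "tz": -3, "ax": 0, "ay": 0, "az": 0, "claw": 5}, {"tx": 0, "ty": 0, "tz": 0, "ax": 0, "ay": 0, "az": 0, "claw": 5}, {"tx": 0, "ty": 0, "tz": 0, "ax": 0, "ay": 0, "az": 0, "claw": 5}, {"tx": 0, "ty": 0, "tz": 0, "ax": 0, "ay": 0, "az": 0, "claw": 5}]'

```text
time_s: 24.5
tcp_pos: [0.6112, -0.2318, 0.222]
ee_rot: [[0.084, -0.996, -0.001], [-0.997, -0.084, 0.001], [-0.001, 0.001, -1.0]]
wrist_force: [0.2, -0.3, -0.3]
gripper_width: 0.568
gripper_force: 0.0
```

```bash
python3 -c "
from h import *
legs([(660.5,95,210,-85)])"
```

```text
at [ 611.2 -231.8  222. ] psi -85.2 j6 11.4 t 24.5 F [ 0.2 -0.3 -0.3] w 49.4 gf 0.0
(660.5, 95, 210, -85) turn [ 0.001  0.001 -0.004] rows 1 | shift cm [-32.12  -7.76   1.2 ] rows 10
```

Call:
drive_tool --rows '[{"tx": -3.21, "ty": -0.78, "tz": 0, "ax": 0, "ay": 0, "az": 0, "claw": 5}, {"tx": -3.21, "ty": -0.78, "tz": 0, "ax": 0, "ay": 0, "az": 0, "claw": 5}, {"tx": -3.21, "ty": -0.78, "tz": 0, "ax": 0, "ay": 0, "az": 0, "claw": 5}, {"tx": -3.21, "ty": -0.78, "tz": 0, "ax": 0, "ay": 0, "az": 0, "claw": 5}, {"tx": -3.21, "ty": -0.78, "tz": 0, "ax": 0, "ay": 0, "az": 0, "claw": 5}, {"tx": -3.21, "ty": -0.78, "tz": 0, "ax": 0, "ay": 0, "az": 0, "claw": 5}, {"tx": -3.21, "ty": -0.78, "tz": 0, "ax": 0, "ay": 0, "az": 0, "claw": 5}, {"tx": -3.21, "ty": -0.78, "tz": 0, "ax": 0, "ay": 0, "az": 0, "claw": 5}, {"tx": -3.21, "ty": -0.78, "tz": 0, "ax": 0, "ay": 0, "az": 0, "claw": 5}, {"tx": -3.21, "ty": -0.78, "tz": 0, "ax": 0, "ay": 0, "az": 0, "claw": 5}]'

```text
time_s: 25.33
tcp_pos: [0.6616, 0.0958, 0.2208]
ee_rot: [[0.084, -0.996, -0.004], [-0.996, -0.084, -0.001], [0.001, 0.004, -1.0]]
wrist_force: [0.4, -0.9, -0.8]
gripper_width: 0.576
gripper_force: 0.0
```

Call:
drive_tool --rows '[{"tx": 0, "ty": 0, "tz": 0, "ax": 0, "ay": 0, "az": 0, "claw": 5}, {"tx": 0, "ty": 0, "tz": 3, "ax": 0, "ay": 0, "az": 0, "claw": 5}, {"tx": 0, "ty": 0, "tz": 3, "ax": 0, "ay": 0, "az": 0, "claw": 5}, {"tx": 0, "ty": 0, "tz": 3, "ax": 0, "ay": 0, "az": 0, "claw": 5}, {"tx": 0, "ty": 0, "tz": 1.3, "ax": 0, "ay": 0, "az": 0, "claw": 5}, {"tx": 0, "ty": 0, "tz": 0, "ax": 0, "ay": 0, "az": 0, "claw": 5}, {"tx": 0, "ty": 0, "tz": 0, "ax": 0, "ay": 0, "az": 0, "claw": 5}, {"tx": 0, "ty": 0, "tz": 0, "ax": 0, "ay": 0, "az": 0, "claw": 5}]'

```text
time_s: 26.0
tcp_pos: [0.6631, 0.0942, 0.1208]
ee_rot: [[0.084, -0.996, 0.001], [-0.996, -0.084, -0.0], [0.0, -0.001, -1.0]]
wrist_force: [-0.5, -0.3, 0.4]
gripper_width: 0.577
gripper_force: 0.0
```

```bash
python3 - <<'E'
from h import *
legs([(660.5,95,52,-85)])
n='side';im,d=shot(n,'side7');W,H,S,V,ok=segs(n,dict(im=im,d=d));X,Y,Z=W[...,0],W[...,1],W[...,2]
P=W[ok&(X>.63)&(X<.7)&(Y>.04)&(Y<.14)&(S>120)&(H>100)&(H<125)&(Z>.066)];print(len(P),len(P)>4 and cv2.minEnclosingCircle(P[:,:2].astype(np.float32)*1000))
P=W[ok&(X>.57)&(X<.65)&(Y>-.27)&(Y<-.2)&(S>150)&(H>18)&(H<32)&(Z>.12)];print('yel knob top',np.percentile(P[:,2],97))
E
```

```text
at [663.1  94.2 120.8] psi -85.2 j6 -17.1 t 26.0 F [-0.5 -0.3  0.4] w 50.2 gf 0.0
(660.5, 95, 52, -85) turn [-0.001 -0.    -0.003] rows 1 | shift cm [-0.1   0.25  6.88] rows 2
57 ((660.2808227539062, 98.68953704833984), 11.897820472717285)
yel knob top 0.16830892573311146
```

Yellow is home. Now I'll grasp blue.

Call:
drive_tool --rows '[{"tx": -0.15, "ty": 0.25, "tz": 2.4, "ax": 0, "ay": 0, "az": 0, "claw": 5}, {"tx": 0, "ty": 0, "tz": 2.4, "ax": 0, "ay": 0, "az": 0, "claw": 5}, {"tx": 0, "ty": 0, "tz": 1, "ax": 0, "ay": 0, "az": 0, "claw": 5}, {"tx": 0, "ty": 0, "tz": 1, "ax": 0, "ay": 0, "az": 0, "claw": 5}, {"tx": 0, "ty": 0, "tz": 0, "ax": 0, "ay": 0, "az": 0, "claw": 5}, {"tx": 0, "ty": 0, "tz": 0, "ax": 0, "ay": 0, "az": 0, "claw": 5}]'

```text
time_s: 26.55
tcp_pos: [0.6605, 0.0957, 0.0528]
ee_rot: [[0.084, -0.996, 0.001], [-0.996, -0.084, -0.0], [0.0, -0.001, -1.0]]
wrist_force: [0.4, -0.2, 0.6]
gripper_width: 0.576
gripper_force: 0.0
```

Call:
drive_tool --rows '[{"tx": 0, "ty": 0, "tz": 0, "ax": 0, "ay": 0, "az": 0, "claw": 0}, {"tx": 0, "ty": 0, "tz": 0, "ax": 0, "ay": 0, "az": 0, "claw": 0}, {"tx": 0, "ty": 0, "tz": 0, "ax": 0, "ay": 0, "az": 0, "claw": 0}, {"tx": 0, "ty": 0, "tz": 0, "ax": 0, "ay": 0, "az": 0, "claw": 0}, {"tx": 0, "ty": 0, "tz": 0, "ax": 0, "ay": 0, "az": 0, "claw": 0}, {"tx": 0, "ty": 0, "tz": 0, "ax": 0, "ay": 0, "az": 0, "claw": 0}, {"tx": 0, "ty": 0, "tz": 0, "ax": 0, "ay": 0, "az": 0, "claw": 0}, {"tx": 0, "ty": 0, "tz": 0, "ax": 0, "ay": 0, "az": 0, "claw": 0}]'

```text
time_s: 27.22
tcp_pos: [0.66, 0.0957, 0.0526]
ee_rot: [[0.084, -0.996, 0.001], [-0.996, -0.084, 0.0], [0.0, -0.001, -1.0]]
wrist_force: [-0.8, -0.1, 3.7]
gripper_width: 0.29
gripper_force: 30.0
```

Call:
drive_tool --rows '[{"tx": 0, "ty": 0, "tz": -1, "ax": 0, "ay": 0, "az": 0, "claw": 0}, {"tx": 0, "ty": 0, "tz": -1, "ax": 0, "ay": 0, "az": 0, "claw": 0}, {"tx": 0, "ty": 0, "tz": -1, "ax": 0, "ay": 0, "az": 0, "claw": 0}, {"tx": 0, "ty": 0, "tz": -3.2, "ax": 0, "ay": 0, "az": 0, "claw": 0}, {"tx": 0, "ty": 0, "tz": -3.2, "ax": 0, "ay": 0, "az": 0, "claw": 0}, {"tx": 0, "ty": 0, "tz": -3.2, "ax": 0, "ay": 0, "az": 0, "claw": 0}, {"tx": 0, "ty": 0, "tz": -3.2, "ax": 0, "ay": 0, "az": 0, "claw": 0}, {"tx": 0, "ty": 0, "tz": -3.2, "ax": 0, "ay": 0, "az": 0, "claw": 0}, {"tx": 0, "ty": 0, "tz": 0, "ax": 0, "ay": 0, "az": 0, "claw": 0}, {"tx": 0, "ty": 0, "tz": 0, "ax": 0, "ay": 0, "az": 0, "claw": 0}]'

```text
time_s: 28.05
tcp_pos: [0.6609, 0.096, 0.2462]
ee_rot: [[0.084, -0.996, 0.007], [-0.996, -0.084, 0.003], [-0.002, -0.007, -1.0]]
wrist_force: [-1.0, 0.7, -1.4]
gripper_width: 0.291
gripper_force: 30.0
```

```bash
python3 -c "
from h import *
legs([(601,-331.5,240,-85)])"
```

```text
at [660.9  96.  246.2] psi -85.2 j6 -17.3 t 28.1 F [-1.   0.7 -1.4] w 25.3 gf 30.0
(601, -331.5, 240, -85) turn [-0.007  0.002 -0.003] rows 1 | shift cm [42.07  9.69  0.62] rows 13
```

Call:
drive_tool --rows '[{"tx": 3.24, "ty": 0.74, "tz": 0, "ax": 0, "ay": 0, "az": 0, "claw": 0}, {"tx": 3.24, "ty": 0.74, "tz": 0, "ax": 0, "ay": 0, "az": 0, "claw": 0}, {"tx": 3.24, "ty": 0.74, "tz": 0, "ax": 0, "ay": 0, "az": 0, "claw": 0}, {"tx": 3.24, "ty": 0.74, "tz": 0, "ax": 0, "ay": 0, "az": 0, "claw": 0}, {"tx": 3.24, "ty": 0.74, "tz": 0, "ax": 0, "ay": 0, "az": 0, "claw": 0}, {"tx": 3.24, "ty": 0.74, "tz": 0, "ax": 0, "ay": 0, "az": 0, "claw": 0}, {"tx": 3.24, "ty": 0.74, "tz": 0, "ax": 0, "ay": 0, "az": 0, "claw": 0}, {"tx": 3.24, "ty": 0.74, "tz": 0, "ax": 0, "ay": 0, "az": 0, "claw": 0}, {"tx": 3.24, "ty": 0.74, "tz": 0, "ax": 0, "ay": 0, "az": 0, "claw": 0}, {"tx": 3.24, "ty": 0.74, "tz": 0, "ax": 0, "ay": 0, "az": 0, "claw": 0}]'

```text
time_s: 28.88
tcp_pos: [0.6121, -0.2347, 0.241]
ee_rot: [[0.084, -0.996, -0.002], [-0.996, -0.084, 0.001], [-0.001, 0.002, -1.0]]
wrist_force: [0.5, 0.2, -0.5]
gripper_width: 0.291
gripper_force: 30.0
```

Call:
drive_tool --rows '[{"tx": 3.24, "ty": 0.74, "tz": 0, "ax": 0, "ay": 0, "az": 0, "claw": 0}, {"tx": 3.24, "ty": 0.74, "tz": 0, "ax": 0, "ay": 0, "az": 0, "claw": 0}, {"tx": 3.24, "ty": 0.74, "tz": 0, "ax": 0, "ay": 0, "az": 0, "claw": 0}, {"tx": 0, "ty": 0, "tz": 0, "ax": 0, "ay": 0, "az": 0, "claw": 0}, {"tx": 0, "ty": 0, "tz": 2, "ax": 0, "ay": 0, "az": 0, "claw": 0}, {"tx": 0, "ty": 0, "tz": 2, "ax": 0, "ay": 0, "az": 0, "claw": 0}, {"tx": 0, "ty": 0, "tz": 1, "ax": 0, "ay": 0, "az": 0, "claw": 0}, {"tx": 0, "ty": 0, "tz": 0, "ax": 0, "ay": 0, "az": 0, "claw": 0}, {"tx": 0, "ty": 0, "tz": 0, "ax": 0, "ay": 0, "az": 0, "claw": 0}, {"tx": 0, "ty": 0, "tz": 0, "ax": 0, "ay": 0, "az": 0, "claw": 0}]'

```text
time_s: 29.72
tcp_pos: [0.6, -0.3321, 0.1932]
ee_rot: [[0.085, -0.996, 0.001], [-0.996, -0.085, -0.001], [0.001, -0.001, -1.0]]
wrist_force: [0.6, 0.6, -0.4]
gripper_width: 0.293
gripper_force: 30.0
```

```bash
python3 - <<'E'
from h import *
legs([(601,-331.5,150,-85)])
im,d=shot('side','side8')
cv2.imwrite('pics/c8.png',cv2.resize(im[60:180,200:320,::-1],(500,500)))
E
```

```text
at [ 600.  -332.1  193.2] psi -85.1 j6 20.3 t 29.7 F [ 0.6  0.6 -0.4] w 25.5 gf 30.0
(601, -331.5, 150, -85) turn [-0.001 -0.001 -0.002] rows 1 | shift cm [-0.05 -0.11  4.32] rows 2
```

View pics/c8.png

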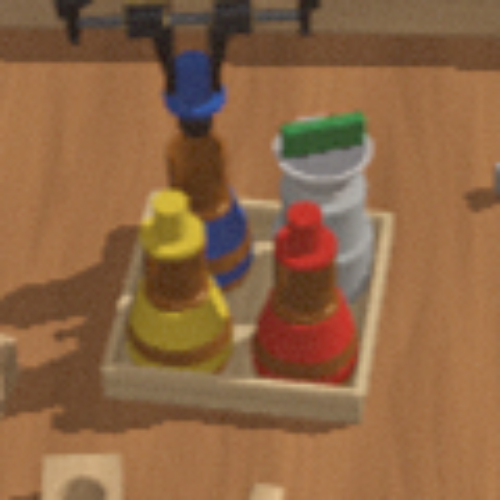

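Yellow and red are seated, the funnel is upright, and the blue stopper is over the blue flask (crop (195,100) above (197,140)). I'll insert it.

Call:
drive_tool --rows '[{"tx": -0.05, "ty": -0.1, "tz": 0.8, "ax": 0, "ay": 0, "az": 0, "claw": 0}, {"tx": 0, "ty": 0, "tz": 0.8, "ax": 0, "ay": 0, "az": 0, "claw": 0}, {"tx": 0, "ty": 0, "tz": 0.8, "ax": 0, "ay": 0, "az": 0, "claw": 0}, {"tx": 0, "ty": 0, "tz": 0.8, "ax": 0, "ay": 0, "az": 0, "claw": 0}, {"tx": 0, "ty": 0, "tz": 0.6, "ax": 0, "ay": 0, "az": 0, "claw": 0}, {"tx": 0, "ty": 0, "tz": 0.4, "ax": 0, "ay": 0, "az": 0, "claw": 0}, {"tx": 0, "ty": 0, "tz": 0.3, "ax": 0, "ay": 0, "az": 0, "claw": 0}, {"tx": 0, "ty": 0, "tz": 0, "ax": 0, "ay": 0, "az": 0, "claw": 0}, {"tx": 0, "ty": 0, "tz": 0, "ax": 0, "ay": 0, "az": 0, "claw": 0}]'

```text
time_s: 30.52
tcp_pos: [0.6003, -0.3316, 0.1471]
ee_rot: [[0.084, -0.996, 0.0], [-0.996, -0.084, -0.0], [0.0, -0.0, -1.0]]
wrist_force: [0.2, -0.0, -0.6]
gripper_width: 0.289
gripper_force: 30.0
```

Call:
drive_tool --rows '[{"tx": 0, "ty": 0, "tz": 0.2, "ax": 0, "ay": 0, "az": 0, "claw": 0}, {"tx": 0, "ty": 0, "tz": 0.15, "ax": 0, "ay": 0, "az": 0, "claw": 0}, {"tx": 0, "ty": 0, "tz": 0.1, "ax": 0, "ay": 0, "az": 0, "claw": 0}, {"tx": 0, "ty": 0, "tz": 0, "ax": 0, "ay": 0, "az": 0, "claw": 0}, {"tx": 0, "ty": 0, "tz": 0, "ax": 0, "ay": 0, "az": 0, "claw": 0}]'

```text
time_s: 30.93
tcp_pos: [0.6005, -0.3316, 0.1436]
ee_rot: [[0.084, -0.996, 0.001], [-0.996, -0.084, -0.001], [0.001, -0.001, -1.0]]
wrist_force: [-0.8, 1.6, 4.0]
gripper_width: 0.292
gripper_force: 30.0
```

Call:
drive_tool --rows '[{"tx": 0, "ty": 0, "tz": 0.15, "ax": 0, "ay": 0, "az": 0, "claw": 0}, {"tx": 0, "ty": 0, "tz": 0, "ax": 0, "ay": 0, "az": 0, "claw": 0}, {"tx": 0, "ty": 0, "tz": 0, "ax": 0, "ay": 0, "az": 0, "claw": 0}]'

```text
time_s: 31.18
tcp_pos: [0.6005, -0.3317, 0.1436]
ee_rot: [[0.085, -0.996, 0.002], [-0.996, -0.085, -0.001], [0.001, -0.001, -1.0]]
wrist_force: [-2.1, 1.8, 9.9]
gripper_width: 0.293
gripper_force: 30.0
```

Call:
drive_tool --rows '[{"tx": 0, "ty": 0, "tz": 0.2, "ax": 0, "ay": 0, "az": 0, "claw": 0}, {"tx": 0, "ty": 0, "tz": 0, "ax": 0, "ay": 0, "az": 0, "claw": 0}, {"tx": 0, "ty": 0, "tz": 0, "ax": 0, "ay": 0, "az": 0, "claw": 0}]'

```text
time_s: 31.43
tcp_pos: [0.6005, -0.3317, 0.1435]
ee_rot: [[0.085, -0.996, 0.002], [-0.996, -0.085, -0.002], [0.002, -0.002, -1.0]]
wrist_force: [-5.1, 4.1, 14.1]
gripper_width: 0.292
gripper_force: 30.0
```

Call:
drive_tool --rows '[{"tx": 0, "ty": 0, "tz": -0.4, "ax": 0, "ay": 0, "az": 0, "claw": 4.5}, {"tx": 0, "ty": 0, "tz": 0, "ax": 0, "ay": 0, "az": 0, "claw": 4.5}, {"tx": 0, "ty": 0, "tz": 0, "ax": 0, "ay": 0, "az": 0, "claw": 4.5}, {"tx": 0, "ty": 0, "tz": 0, "ax": 0, "ay": 0, "az": 0, "claw": 4.5}, {"tx": 0, "ty": 0, "tz": -2, "ax": 0, "ay": 0, "az": 0, "claw": 4.5}, {"tx": 0, "ty": 0, "tz": -3, "ax": 0, "ay": 0, "az": 0, "claw": 4.5}, {"tx": 0, "ty": 0, "tz": -3, "ax": 0, "ay": 0, "az": 0, "claw": 4.5}, {"tx": 0, "ty": 0, "tz": -2, "ax": 0, "ay": 0, "az": 0, "claw": 4.5}, {"tx": 0, "ty": 0, "tz": 0, "ax": 0, "ay": 0, "az": 0, "claw": 4.5}]'

```text
time_s: 32.18
tcp_pos: [0.6024, -0.3329, 0.2485]
ee_rot: [[0.084, -0.996, 0.009], [-0.996, -0.084, -0.005], [0.005, -0.008, -1.0]]
wrist_force: [1.0, -1.6, 1.5]
gripper_width: 0.515
gripper_force: 0.0
```

```bash
python3 - <<'E'
from h import *
for n in('top','side'):
    im,d=shot(n,n+'9');W,H,S,V,ok=segs(n,dict(im=im,d=d));X,Y,Z=W[...,0],W[...,1],W[...,2]
    box=lambda x0,x1,y0,y1:ok&(X>x0)&(X<x1)&(Y>y0)&(Y<y1)
    m=(box(.36,.62,-.16,.16)&(Z>.011)&(Z<.03)).astype(np.uint8)
    k,l,st,c=cv2.connectedComponentsWithStats(m)
    for i in range(1,k):
        if st[i,4]>60:
            P=W[l==i];g=np.median(H[l==i]);f=W[(l==i)&(S<60)];print(n,st[i],rect(P),'ferrule',np.round(np.median(f,0),3) if len(f) else None)
    P=W[box(.56,.64,-.37,-.29)&(S>120)&(H>100)&(H<125)&(Z>.12)];print('blue top',np.percentile(P[:,2],97) if len(P) else 0)
a=np.hstack([cv2.imread('pics/top9.png')[100:260,200:400],cv2.imread('pics/side9.png')[90:250,150:350]])
cv2.imwrite('pics/c9.png',cv2.resize(a,(800,320)))
legs([(600,-100,240,-85)])
E
```

```text
top [229 178  57  19 622] (array([551.2,  -6.3]), array([170. ,  48.2]), 78.8) ferrule [0.557 0.023 0.02 ]
top [223 214  58  20 652] (array([440.6,  19.8]), array([ 47.7, 169.2]), 94.1) ferrule [ 0.442 -0.011  0.02 ]
blue top 0.17083261631626484
side [242 176  26  47 538] (array([554. ,  -2.5]), array([170.3,  49.1]), 78.7) ferrule [0.559 0.025 0.019]
side [284 183  17  48 536] (array([443.5,  20.4]), array([ 46.9, 175.9]), 93.7) ferrule [ 0.444 -0.005  0.019]
blue top 0.16851050739620227
at [ 600.4 -331.5  243. ] psi -85.2 j6 20.3 t 32.3 F [-0.  -0.  -0.8] w 44.8 gf 0.0
(600, -100, 240, -85) turn [-0.001  0.    -0.004] rows 1 | shift cm [-23.06  -1.98   0.3 ] rows 7
```

View pics/c9.png

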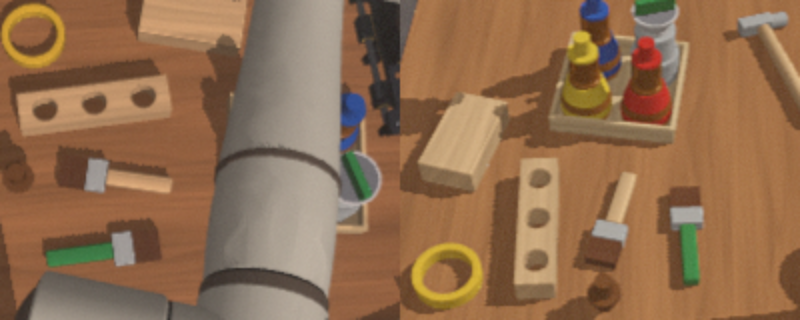

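Blue is home and the caddy job is complete. The brushes are unmoved: wooden at crop (115,180), green at crop (105,248). Now the wooden brush.

```bash
python3 -c "
from h import *
legs([(550.6,-14.3,243,-101.2),(550.6,-14.3,60,-101.2),(550.6,-14.3,4,-101.2),(550.6,-14.3,150,-176),(584.7,384.5,150,-176),(584.7,384.5,11,-176)])"
```

```text
at [ 600.4 -331.5  243. ] psi -85.2 j6 20.3 t 32.3 F [-0.  -0.  -0.8] w 44.8 gf 0.0
(550.6, -14.3, 243, -101.2) turn [-0.001  0.     0.279] rows 3 | shift cm [-30.15  11.04   0.  ] rows 10
(550.6, -14.3, 60, -101.2) turn [0. 0. 0.] rows 0 | shift cm [ 0.   0.  18.3] rows 6
(550.6, -14.3, 4, -101.2) turn [0. 0. 0.] rows 0 | shift cm [0.  0.  5.6] rows 2
(550.6, -14.3, 150, -176) turn [0.    0.    1.306] rows 11 | shift cm [  0.    0.  -14.6] rows 5
(584.7, 384.5, 150, -176) turn [0. 0. 0.] rows 0 | shift cm [-6.18 39.54  0.  ] rows 12
(584.7, 384.5, 11, -176) turn [0. 0. 0.] rows 0 | shift cm [ 0.   0.  13.9] rows 4
```

Call:
drive_tool --rows '[{"tx": 0, "ty": 0, "tz": 0, "ax": 0, "ay": 0, "az": 0.093, "claw": 4.5}, {"tx": 0, "ty": 0, "tz": 0, "ax": 0, "ay": 0, "az": 0.093, "claw": 4.5}, {"tx": 0, "ty": 0, "tz": 0, "ax": 0, "ay": 0, "az": 0.093, "claw": 4.5}, {"tx": -3.02, "ty": 1.1, "tz": 0, "ax": 0, "ay": 0, "az": 0, "claw": 4.5}, {"tx": -3.02, "ty": 1.1, "tz": 0, "ax": 0, "ay": 0, "az": 0, "claw": 4.5}, {"tx": -3.02, "ty": 1.1, "tz": 0, "ax": 0, "ay": 0, "az": 0, "claw": 4.5}, {"tx": -3.02, "ty": 1.1, "tz": 0, "ax": 0, "ay": 0, "az": 0, "claw": 4.5}, {"tx": -3.02, "ty": 1.1, "tz": 0, "ax": 0, "ay": 0, "az": 0, "claw": 4.5}, {"tx": -3.02, "ty": 1.1, "tz": 0, "ax": 0, "ay": 0, "az": 0, "claw": 4.5}, {"tx": -3.02, "ty": 1.1, "tz": 0, "ax": 0, "ay": 0, "az": 0, "claw": 4.5}]'

```text
time_s: 33.12
tcp_pos: [0.5642, -0.1077, 0.2407]
ee_rot: [[-0.194, -0.981, -0.004], [-0.981, 0.194, 0.0], [0.001, 0.004, -1.0]]
wrist_force: [0.3, -0.0, -0.1]
gripper_width: 0.516
gripper_force: 0.0
```

Call:
drive_tool --rows '[{"tx": -3.02, "ty": 1.1, "tz": 0, "ax": 0, "ay": 0, "az": 0, "claw": 4.5}, {"tx": -3.02, "ty": 1.1, "tz": 0, "ax": 0, "ay": 0, "az": 0, "claw": 4.5}, {"tx": -3.02, "ty": 1.1, "tz": 0, "ax": 0, "ay": 0, "az": 0, "claw": 4.5}, {"tx": 0, "ty": 0, "tz": 3, "ax": 0, "ay": 0, "az": 0, "claw": 4.5}, {"tx": 0, "ty": 0, "tz": 3, "ax": 0, "ay": 0, "az": 0, "claw": 4.5}, {"tx": 0, "ty": 0, "tz": 3, "ax": 0, "ay": 0, "az": 0, "claw": 4.5}, {"tx": 0, "ty": 0, "tz": 3, "ax": 0, "ay": 0, "az": 0, "claw": 4.5}, {"tx": 0, "ty": 0, "tz": 3, "ax": 0, "ay": 0, "az": 0, "claw": 4.5}, {"tx": 0, "ty": 0, "tz": 0, "ax": 0, "ay": 0, "az": 0, "claw": 4.5}, {"tx": 0, "ty": 0, "tz": 0, "ax": 0, "ay": 0, "az": 0, "claw": 4.5}]'

```text
time_s: 33.95
tcp_pos: [0.549, -0.0145, 0.0907]
ee_rot: [[-0.194, -0.981, -0.006], [-0.981, 0.194, -0.002], [0.003, 0.006, -1.0]]
wrist_force: [0.6, -0.0, 1.4]
gripper_width: 0.514
gripper_force: 0.0
```

```bash
cat > br.py <<'E'
from h import *
def brushes():
  for n in('top','side'):
    im,d=capture(n);W,H,S,V,ok=segs(n,dict(im=im,d=d));X,Y,Z=W[...,0],W[...,1],W[...,2]
    m=(ok&(X>.36)&(X<.62)&(Y>-.16)&(Y<.2)&(Z>.011)&(Z<.03)).astype(np.uint8)
    k,l,st,c=cv2.connectedComponentsWithStats(m)
    for i in range(1,k):
        if st[i,4]>200: print(n,st[i,4],rect(W[l==i]))
E
python3 -c "
from br import *
legs([(550.6,-14.3,4,-101.2)]);brushes()"
```

```text
at [549.  -14.5  90.7] psi -101.2 j6 -26.6 t 34.0 F [ 0.6 -0.   1.4] w 44.7 gf 0.0
(550.6, -14.3, 4, -101.2) turn [ 0.006 -0.003  0.   ] rows 1 | shift cm [-0.05 -0.15  8.67] rows 3
top 251 (array([563.1,  50.2]), array([54.3, 47.7]), 77.0)
top 552 (array([442.2,   2.4]), array([ 48.9, 134.3]), 92.7)
side 508 (array([554.7,  -1.8]), array([166.8,  48.6]), 79.0)
side 537 (array([444.9,  21.1]), array([ 45.7, 175.2]), 91.1)
```

Call:
drive_tool --rows '[{"tx": 0, "ty": -0.1, "tz": 3, "ax": 0, "ay": 0, "az": 0, "claw": 4.5}, {"tx": 0, "ty": 0, "tz": 3, "ax": 0, "ay": 0, "az": 0, "claw": 4.5}, {"tx": 0, "ty": 0, "tz": 1.5, "ax": 0, "ay": 0, "az": 0, "claw": 4.5}, {"tx": 0, "ty": 0, "tz": 0.8, "ax": 0, "ay": 0, "az": 0, "claw": 4.5}, {"tx": 0, "ty": 0, "tz": 0.2, "ax": 0, "ay": 0, "az": 0, "claw": 4.5}, {"tx": 0, "ty": 0, "tz": 0, "ax": 0, "ay": 0, "az": 0, "claw": 4.5}, {"tx": 0, "ty": 0, "tz": 0, "ax": 0, "ay": 0, "az": 0, "claw": 4.5}]'

```text
time_s: 34.63
tcp_pos: [0.5533, -0.0138, 0.0098]
ee_rot: [[-0.193, -0.981, 0.003], [-0.981, 0.193, 0.001], [-0.001, -0.003, -1.0]]
wrist_force: [0.2, -1.1, -0.9]
gripper_width: 0.516
gripper_force: 0.0
```

Call:
drive_tool --rows '[{"tx": 0, "ty": 0, "tz": 0, "ax": 0, "ay": 0, "az": 0, "claw": 0}, {"tx": 0, "ty": 0, "tz": 0, "ax": 0, "ay": 0, "az": 0, "claw": 0}, {"tx": 0, "ty": 0, "tz": 0, "ax": 0, "ay": 0, "az": 0, "claw": 0}, {"tx": 0, "ty": 0, "tz": 0, "ax": 0, "ay": 0, "az": 0, "claw": 0}, {"tx": 0, "ty": 0, "tz": 0, "ax": 0, "ay": 0, "az": 0, "claw": 0}, {"tx": 0, "ty": 0, "tz": 0, "ax": 0, "ay": 0, "az": 0, "claw": 0}, {"tx": 0, "ty": 0, "tz": 0, "ax": 0, "ay": 0, "az": 0, "claw": 0}, {"tx": 0, "ty": 0, "tz": 0, "ax": 0, "ay": 0, "az": 0, "claw": 0}]'

```text
time_s: 35.3
tcp_pos: [0.5517, -0.0141, 0.0084]
ee_rot: [[-0.194, -0.981, -0.0], [-0.981, 0.194, -0.0], [0.0, 0.0, -1.0]]
wrist_force: [-1.5, 1.0, 5.3]
gripper_width: 0.274
gripper_force: 30.0
```

Call:
drive_tool --rows '[{"tx": 0, "ty": 0, "tz": -1, "ax": 0, "ay": 0, "az": 0, "claw": 0}, {"tx": 0, "ty": 0, "tz": -2, "ax": 0, "ay": 0, "az": 0, "claw": 0}, {"tx": 0, "ty": 0, "tz": -3, "ax": 0, "ay": 0, "az": 0, "claw": 0}, {"tx": 0, "ty": 0, "tz": -3, "ax": 0, "ay": 0, "az": 0, "claw": 0}, {"tx": 0, "ty": 0, "tz": -3, "ax": 0, "ay": 0, "az": 0, "claw": 0}, {"tx": 0, "ty": 0, "tz": -3, "ax": 0, "ay": 0, "az": 0, "claw": 0}, {"tx": 0, "ty": 0, "tz": 0, "ax": 0, "ay": 0, "az": 0, "claw": 0}, {"tx": 0, "ty": 0, "tz": 0, "ax": 0, "ay": 0, "az": 0, "claw": 0}]'

```text
time_s: 35.97
tcp_pos: [0.5529, -0.0138, 0.1602]
ee_rot: [[-0.194, -0.981, 0.005], [-0.981, 0.194, 0.002], [-0.002, -0.005, -1.0]]
wrist_force: [-0.4, -0.7, -1.4]
gripper_width: 0.273
gripper_force: 30.0
```

```bash
python3 - <<'E'
from br import *
s=sense();p=np.array(s['tcp_pos'])*1000
legs([(p[0],p[1],150,-176),(584.7,384.5,150,-176)])
im,d=shot('side','side10');cv2.imwrite('pics/c10.png',cv2.resize(im[90:290,150:350,::-1],(600,600)))
E
```

```text
at [552.9 -13.8 160.2] psi -101.2 j6 -26.5 t 36.0 F [-0.4 -0.7 -1.4] w 23.7 gf 30.0
(np.float64(552.9005365354882), np.float64(-13.823776914600867), 150, -176) turn [-0.002  0.005  1.306] rows 11 | shift cm [0.   0.   1.02] rows 1
(584.7, 384.5, 150, -176) turn [0. 0. 0.] rows 0 | shift cm [-5.95 39.51  0.  ] rows 12
```

View pics/c10.png

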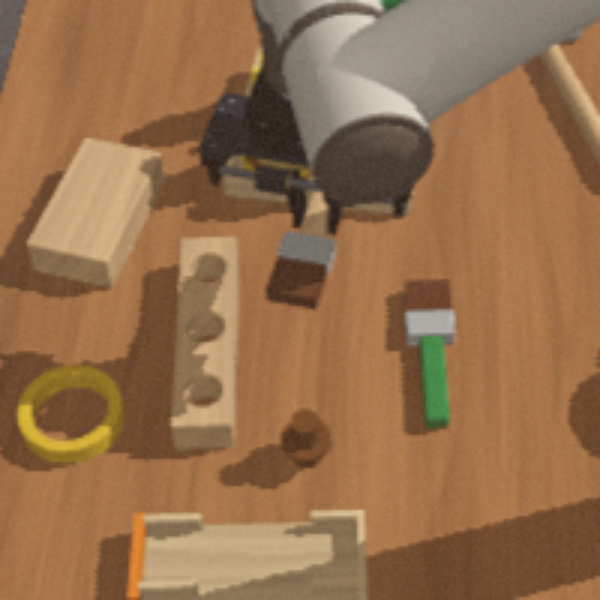

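The picture shows the wooden brush held level by the handle (crop (305,265)) and the green brush in place (crop (432,350)). I'll carry it to the +66 lane.

Call:
drive_tool --rows '[{"tx": 0, "ty": 0, "tz": 0, "ax": 0, "ay": 0, "az": 0.1187, "claw": 0}, {"tx": 0, "ty": 0, "tz": 0, "ax": 0, "ay": 0, "az": 0.1187, "claw": 0}, {"tx": 0, "ty": 0, "tz": 0, "ax": 0, "ay": 0, "az": 0.1187, "claw": 0}, {"tx": 0, "ty": 0, "tz": 0, "ax": 0, "ay": 0, "az": 0.1187, "claw": 0}, {"tx": 0, "ty": 0, "tz": 0, "ax": 0, "ay": 0, "az": 0.1187, "claw": 0}, {"tx": 0, "ty": 0, "tz": 0, "ax": 0, "ay": 0, "az": 0.1187, "claw": 0}, {"tx": 0, "ty": 0, "tz": 0, "ax": 0, "ay": 0, "az": 0.1187, "claw": 0}, {"tx": 0, "ty": 0, "tz": 0, "ax": 0, "ay": 0, "az": 0.1187, "claw": 0}, {"tx": 0, "ty": 0, "tz": 0, "ax": 0, "ay": 0, "az": 0.1187, "claw": 0}, {"tx": 0, "ty": 0, "tz": 0, "ax": 0, "ay": 0, "az": 0.1187, "claw": 0}]'

```text
time_s: 36.85
tcp_pos: [0.5505, -0.0143, 0.1558]
ee_rot: [[-0.983, -0.181, -0.004], [-0.181, 0.983, -0.001], [0.004, 0.0, -1.0]]
wrist_force: [-0.1, -0.2, -1.4]
gripper_width: 0.272
gripper_force: 30.0
```

Call:
drive_tool --rows '[{"tx": 0, "ty": 0, "tz": 0, "ax": 0, "ay": 0, "az": 0.119, "claw": 0}, {"tx": -0.5, "ty": 3.29, "tz": 0, "ax": 0, "ay": 0, "az": 0, "claw": 0}, {"tx": -0.5, "ty": 3.29, "tz": 0, "ax": 0, "ay": 0, "az": 0, "claw": 0}, {"tx": -0.5, "ty": 3.29, "tz": 0, "ax": 0, "ay": 0, "az": 0, "claw": 0}, {"tx": -0.5, "ty": 3.29, "tz": 0, "ax": 0, "ay": 0, "az": 0, "claw": 0}, {"tx": -0.5, "ty": 3.29, "tz": 0, "ax": 0, "ay": 0, "az": 0, "claw": 0}, {"tx": -0.5, "ty": 3.29, "tz": 0, "ax": 0, "ay": 0, "az": 0, "claw": 0}, {"tx": -0.5, "ty": 3.29, "tz": 0, "ax": 0, "ay": 0, "az": 0, "claw": 0}, {"tx": -0.5, "ty": 3.29, "tz": 0, "ax": 0, "ay": 0, "az": 0, "claw": 0}, {"tx": -0.5, "ty": 3.29, "tz": 0, "ax": 0, "ay": 0, "az": 0, "claw": 0}]'

```text
time_s: 37.68
tcp_pos: [0.5749, 0.2854, 0.1555]
ee_rot: [[-0.998, -0.07, -0.004], [-0.07, 0.998, -0.003], [0.004, -0.002, -1.0]]
wrist_force: [0.9, -0.1, -0.7]
gripper_width: 0.278
gripper_force: 30.0
```

Call:
drive_tool --rows '[{"tx": -0.5, "ty": 3.29, "tz": 0, "ax": 0, "ay": 0, "az": 0, "claw": 0}, {"tx": -0.5, "ty": 3.29, "tz": 0, "ax": 0, "ay": 0, "az": 0, "claw": 0}, {"tx": -0.5, "ty": 3.29, "tz": 0, "ax": 0, "ay": 0, "az": 0, "claw": 0}, {"tx": 0, "ty": 0, "tz": 3, "ax": 0, "ay": 0, "az": 0, "claw": 0}, {"tx": 0, "ty": 0, "tz": 3, "ax": 0, "ay": 0, "az": 0, "claw": 0}, {"tx": 0, "ty": 0, "tz": 2, "ax": 0, "ay": 0, "az": 0, "claw": 0}, {"tx": 0, "ty": 0, "tz": 0, "ax": 0, "ay": 0, "az": 0, "claw": 0}, {"tx": 0, "ty": 0, "tz": 0, "ax": 0, "ay": 0, "az": 0, "claw": 0}, {"tx": 0, "ty": 0, "tz": 0, "ax": 0, "ay": 0, "az": 0, "claw": 0}]'

```text
time_s: 38.43
tcp_pos: [0.5848, 0.3841, 0.0785]
ee_rot: [[-0.998, -0.07, 0.001], [-0.07, 0.998, 0.0], [-0.001, -0.0, -1.0]]
wrist_force: [0.1, -0.3, -1.0]
gripper_width: 0.273
gripper_force: 30.0
```

```bash
python3 - <<'E'
from br import *
legs([(584.7,384.5,15,-176)])
im,d=shot('side','side11');cv2.imwrite('pics/c11.png',cv2.resize(im[240:360,160:310,::-1],(600,480)))
W,H,S,V,ok=segs('side',dict(im=im,d=d));X,Y,Z=W[...,0],W[...,1],W[...,2]
print(rect(W[ok&(X>.4)&(X<.8)&(Y>.17)&(Y<.5)&(Z>.02)&(Z<.036)]))
o=ok&(H<14)&(S>170)&(V>120)&(X>.66)&(X<.74)&(Y>.17)&(Y<.5)&(Z>.02);print(o.sum(),rect(W[o]))
E
```

```text
at [584.8 384.1  78.5] psi -176.0 j6 -132.5 t 38.4 F [ 0.1 -0.3 -1. ] w 23.7 gf 30.0
(584.7, 384.5, 15, -176) turn [-0.     0.001  0.   ] rows 1 | shift cm [0.01 0.04 6.35] rows 2
(array([600.9, 320.7]), array([206.2, 206.7]), 93.7)
129 (array([692.6, 331.3]), array([ 20.9, 194. ]), 93.8)
```

View pics/c11.png

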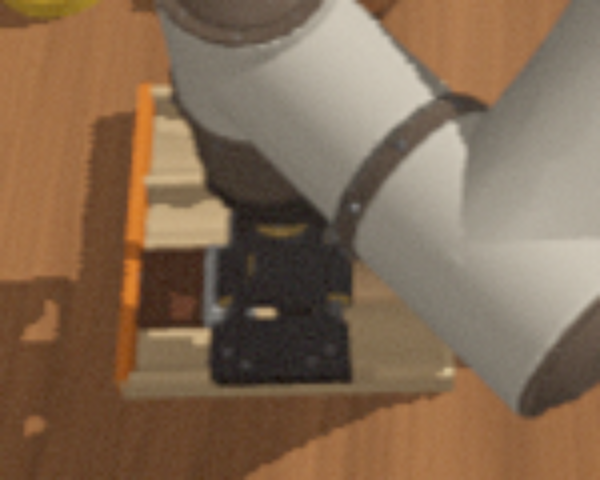

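The brush head points to the orange end (crop (170,290)) within the lane. I'll lower it.

Call:
drive_tool --rows '[{"tx": 0, "ty": 0, "tz": 2, "ax": 0, "ay": 0, "az": 0, "claw": 0}, {"tx": 0, "ty": 0, "tz": 2, "ax": 0, "ay": 0, "az": 0, "claw": 0}, {"tx": 0, "ty": 0, "tz": 1, "ax": 0, "ay": 0, "az": 0, "claw": 0}, {"tx": 0, "ty": 0, "tz": 0.7, "ax": 0, "ay": 0, "az": 0, "claw": 0}, {"tx": 0, "ty": 0, "tz": 0.4, "ax": 0, "ay": 0, "az": 0, "claw": 0}, {"tx": 0, "ty": 0, "tz": 0, "ax": 0, "ay": 0, "az": 0, "claw": 0}, {"tx": 0, "ty": 0, "tz": 0, "ax": 0, "ay": 0, "az": 0, "claw": 0}, {"tx": 0, "ty": 0, "tz": 0, "ax": 0, "ay": 0, "az": 0, "claw": 0}]'

```text
time_s: 39.15
tcp_pos: [0.5848, 0.3845, 0.0183]
ee_rot: [[-0.998, -0.07, 0.002], [-0.07, 0.998, 0.001], [-0.002, 0.001, -1.0]]
wrist_force: [0.5, -0.6, -1.4]
gripper_width: 0.276
gripper_force: 30.0
```

Call:
drive_tool --rows '[{"tx": 0, "ty": 0, "tz": 0.2, "ax": 0, "ay": 0, "az": 0, "claw": 0}, {"tx": 0, "ty": 0, "tz": 0.1, "ax": 0, "ay": 0, "az": 0, "claw": 0}, {"tx": 0, "ty": 0, "tz": 0, "ax": 0, "ay": 0, "az": 0, "claw": 0}, {"tx": 0, "ty": 0, "tz": 0, "ax": 0, "ay": 0, "az": 0, "claw": 0}]'

```text
time_s: 39.48
tcp_pos: [0.5844, 0.3842, 0.0145]
ee_rot: [[-0.998, -0.07, 0.001], [-0.07, 0.998, 0.001], [-0.001, 0.0, -1.0]]
wrist_force: [0.3, 0.9, 1.0]
gripper_width: 0.271
gripper_force: 30.0
```

Call:
drive_tool --rows '[{"tx": 0, "ty": 0, "tz": 0.15, "ax": 0, "ay": 0, "az": 0, "claw": 0}, {"tx": 0, "ty": 0, "tz": 0.1, "ax": 0, "ay": 0, "az": 0, "claw": 0}, {"tx": 0, "ty": 0, "tz": 0, "ax": 0, "ay": 0, "az": 0, "claw": 0}, {"tx": 0, "ty": 0, "tz": 0, "ax": 0, "ay": 0, "az": 0, "claw": 0}]'

```text
time_s: 39.82
tcp_pos: [0.5844, 0.3842, 0.0145]
ee_rot: [[-0.998, -0.071, 0.001], [-0.071, 0.998, 0.0], [-0.001, 0.0, -1.0]]
wrist_force: [-3.5, -1.9, 10.3]
gripper_width: 0.275
gripper_force: 30.0
```

Call:
drive_tool --rows '[{"tx": 0, "ty": 0, "tz": -0.4, "ax": 0, "ay": 0, "az": 0, "claw": 4}, {"tx": 0, "ty": 0, "tz": 0, "ax": 0, "ay": 0, "az": 0, "claw": 4}, {"tx": 0, "ty": 0, "tz": 0, "ax": 0, "ay": 0, "az": 0, "claw": 4}, {"tx": 0, "ty": 0, "tz": 0, "ax": 0, "ay": 0, "az": 0, "claw": 4}, {"tx": 0, "ty": 0, "tz": -1, "ax": 0, "ay": 0, "az": 0, "claw": 4}, {"tx": 0, "ty": 0, "tz": -3, "ax": 0, "ay": 0, "az": 0, "claw": 4}, {"tx": 0, "ty": 0, "tz": -4, "ax": 0, "ay": 0, "az": 0, "claw": 4.5}, {"tx": 0, "ty": 0, "tz": -4, "ax": 0, "ay": 0, "az": 0, "claw": 4.5}, {"tx": 0, "ty": 0, "tz": -2, "ax": 0, "ay": 0, "az": 0, "claw": 4.5}]'

```text
time_s: 40.57
tcp_pos: [0.5862, 0.3851, 0.1622]
ee_rot: [[-0.997, -0.071, 0.007], [-0.071, 0.997, 0.005], [-0.008, 0.004, -1.0]]
wrist_force: [-0.2, 0.1, 1.5]
gripper_width: 0.508
gripper_force: 0.0
```

Call:
drive_tool --rows '[{"tx": 0, "ty": 0, "tz": 0, "ax": 0, "ay": 0, "az": -0.12, "claw": 4.5}, {"tx": 0, "ty": 0, "tz": 0, "ax": 0, "ay": 0, "az": -0.12, "claw": 4.5}, {"tx": 0, "ty": 0, "tz": 0, "ax": 0, "ay": 0, "az": -0.12, "claw": 4.5}, {"tx": 0, "ty": 0, "tz": 0, "ax": 0, "ay": 0, "az": -0.12, "claw": 4.5}, {"tx": 0, "ty": 0, "tz": 0, "ax": 0, "ay": 0, "az": -0.12, "claw": 4.5}, {"tx": 0, "ty": 0, "tz": 0, "ax": 0, "ay": 0, "az": -0.12, "claw": 4.5}, {"tx": 0, "ty": 0, "tz": 0, "ax": 0, "ay": 0, "az": -0.12, "claw": 4.5}, {"tx": 0, "ty": 0, "tz": 0, "ax": 0, "ay": 0, "az": -0.12, "claw": 4.5}, {"tx": 0, "ty": 0, "tz": 0, "ax": 0, "ay": 0, "az": -0.12, "claw": 4.5}, {"tx": 0, "ty": 0, "tz": 0, "ax": 0, "ay": 0, "az": -0.12, "claw": 4.5}]'

```text
time_s: 41.4
tcp_pos: [0.5841, 0.3838, 0.156]
ee_rot: [[-0.291, -0.957, 0.0], [-0.957, 0.291, -0.0], [0.0, -0.0, -1.0]]
wrist_force: [0.7, 0.9, -0.8]
gripper_width: 0.519
gripper_force: 0.0
```

Call:
drive_tool --rows '[{"tx": 0, "ty": 0, "tz": 0, "ax": 0, "ay": 0, "az": -0.12, "claw": 4.5}, {"tx": 0, "ty": 0, "tz": 0, "ax": 0, "ay": 0, "az": -0.12, "claw": 4.5}, {"tx": 0, "ty": 0, "tz": 0, "ax": 0, "ay": 0, "az": -0.12, "claw": 4.5}, {"tx": 0, "ty": 0, "tz": 0, "ax": 0, "ay": 0, "az": 0, "claw": 4.5}, {"tx": 0, "ty": 0, "tz": 0, "ax": 0, "ay": 0, "az": 0, "claw": 4.5}]'

```text
time_s: 41.82
tcp_pos: [0.5842, 0.3839, 0.1559]
ee_rot: [[0.056, -0.998, 0.0], [-0.998, -0.056, 0.0], [-0.0, -0.0, -1.0]]
wrist_force: [-0.5, 0.6, 0.8]
gripper_width: 0.519
gripper_force: 0.0
```

```bash
python3 -c "
from br import *
legs([(441.3,30,150,-86)]);brushes()"
```

```text
at [584.2 383.9 155.9] psi -86.8 j6 -43.3 t 41.8 F [-0.5  0.6  0.8] w 45.1 gf 0.0
(441.3, 30, 150, -86) turn [-0.     0.    -0.014] rows 1 | shift cm [34.3  16.72  0.59] rows 11
top 651 (array([440. ,  19.8]), array([ 47.3, 169. ]), 94.7)
side 535 (array([443.5,  20.7]), array([ 47. , 174.6]), 93.7)
```

Call:
drive_tool --rows '[{"tx": 0, "ty": 0, "tz": 0, "ax": 0, "ay": 0, "az": -0.015, "claw": 4.5}, {"tx": 3.43, "ty": 1.67, "tz": 0, "ax": 0, "ay": 0, "az": 0, "claw": 4.5}, {"tx": 3.43, "ty": 1.67, "tz": 0, "ax": 0, "ay": 0, "az": 0, "claw": 4.5}, {"tx": 3.43, "ty": 1.67, "tz": 0, "ax": 0, "ay": 0, "az": 0, "claw": 4.5}, {"tx": 3.43, "ty": 1.67, "tz": 0, "ax": 0, "ay": 0, "az": 0, "claw": 4.5}, {"tx": 3.43, "ty": 1.67, "tz": 0, "ax": 0, "ay": 0, "az": 0, "claw": 4.5}, {"tx": 3.43, "ty": 1.67, "tz": 0, "ax": 0, "ay": 0, "az": 0, "claw": 4.5}, {"tx": 3.43, "ty": 1.67, "tz": 0, "ax": 0, "ay": 0, "az": 0, "claw": 4.5}, {"tx": 3.43, "ty": 1.67, "tz": 0, "ax": 0, "ay": 0, "az": 0, "claw": 4.5}, {"tx": 3.43, "ty": 1.67, "tz": 0, "ax": 0, "ay": 0, "az": 0, "claw": 4.5}]'

```text
time_s: 42.75
tcp_pos: [0.4561, 0.0634, 0.1559]
ee_rot: [[0.074, -0.997, 0.001], [-0.997, -0.074, 0.0], [-0.0, -0.001, -1.0]]
wrist_force: [0.4, 0.1, -0.2]
gripper_width: 0.519
gripper_force: 0.0
```

Call:
drive_tool --rows '[{"tx": 3.43, "ty": 1.67, "tz": 0, "ax": 0, "ay": 0, "az": 0, "claw": 4.5}, {"tx": 0, "ty": 0, "tz": 0, "ax": 0, "ay": 0, "az": 0, "claw": 4.5}, {"tx": 0, "ty": 0, "tz": 3, "ax": 0, "ay": 0, "az": 0, "claw": 4.5}, {"tx": 0, "ty": 0, "tz": 3, "ax": 0, "ay": 0, "az": 0, "claw": 4.5}, {"tx": 0, "ty": 0, "tz": 0, "ax": 0, "ay": 0, "az": 0, "claw": 4.5}, {"tx": 0, "ty": 0, "tz": 0, "ax": 0, "ay": 0, "az": 0, "claw": 4.5}, {"tx": 0, "ty": 0, "tz": 0, "ax": 0, "ay": 0, "az": 0, "claw": 4.5}]'

```text
time_s: 43.33
tcp_pos: [0.4442, 0.03, 0.0968]
ee_rot: [[0.075, -0.997, 0.002], [-0.997, -0.075, 0.0], [0.0, -0.002, -1.0]]
wrist_force: [1.1, -0.0, -0.1]
gripper_width: 0.514
gripper_force: 0.0
```

```bash
python3 -c "
from br import *
legs([(441.3,30,8,-86)]);brushes()"
```

```text
at [444.2  30.   96.8] psi -85.7 j6 -20.7 t 43.3 F [ 1.1 -0.  -0.1] w 44.7 gf 0.0
(441.3, 30, 8, -86) turn [-0.002 -0.     0.005] rows 1 | shift cm [-0.02  0.28  8.88] rows 3
top 258 (array([444.8, -38. ]), array([47.4, 53.2]), 92.7)
side 532 (array([445.5,  22. ]), array([ 45.4, 173.3]), 90.2)
```

Call:
drive_tool --rows '[{"tx": 0, "ty": 0.2, "tz": 3, "ax": 0, "ay": 0, "az": 0, "claw": 4.5}, {"tx": 0, "ty": 0, "tz": 3, "ax": 0, "ay": 0, "az": 0, "claw": 4.5}, {"tx": 0, "ty": 0, "tz": 1.5, "ax": 0, "ay": 0, "az": 0, "claw": 4.5}, {"tx": 0, "ty": 0, "tz": 0.8, "ax": 0, "ay": 0, "az": 0, "claw": 4.5}, {"tx": 0, "ty": 0, "tz": 0.5, "ax": 0, "ay": 0, "az": 0, "claw": 4.5}, {"tx": 0, "ty": 0, "tz": 0, "ax": 0, "ay": 0, "az": 0, "claw": 4.5}, {"tx": 0, "ty": 0, "tz": 0, "ax": 0, "ay": 0, "az": 0, "claw": 4.5}]'

```text
time_s: 44.02
tcp_pos: [0.4419, 0.0298, 0.0085]
ee_rot: [[0.074, -0.997, 0.002], [-0.997, -0.074, 0.001], [-0.001, -0.002, -1.0]]
wrist_force: [-0.9, -0.5, 0.0]
gripper_width: 0.517
gripper_force: 0.0
```

Call:
drive_tool --rows '[{"tx": 0, "ty": 0, "tz": 0, "ax": 0, "ay": 0, "az": 0, "claw": 0}, {"tx": 0, "ty": 0, "tz": 0, "ax": 0, "ay": 0, "az": 0, "claw": 0}, {"tx": 0, "ty": 0, "tz": 0, "ax": 0, "ay": 0, "az": 0, "claw": 0}, {"tx": 0, "ty": 0, "tz": 0, "ax": 0, "ay": 0, "az": 0, "claw": 0}, {"tx": 0, "ty": 0, "tz": 0, "ax": 0, "ay": 0, "az": 0, "claw": 0}, {"tx": 0, "ty": 0, "tz": 0, "ax": 0, "ay": 0, "az": 0, "claw": 0}, {"tx": 0, "ty": 0, "tz": 0, "ax": 0, "ay": 0, "az": 0, "claw": 0}, {"tx": 0, "ty": 0, "tz": 0, "ax": 0, "ay": 0, "az": 0, "claw": 0}]'

```text
time_s: 44.68
tcp_pos: [0.4411, 0.0294, 0.008]
ee_rot: [[0.074, -0.997, 0.0], [-0.997, -0.074, 0.0], [-0.0, -0.0, -1.0]]
wrist_force: [-1.2, 0.3, 4.5]
gripper_width: 0.276
gripper_force: 30.0
```

Call:
drive_tool --rows '[{"tx": 0, "ty": 0, "tz": -1, "ax": 0, "ay": 0, "az": 0, "claw": 0}, {"tx": 0, "ty": 0, "tz": -2, "ax": 0, "ay": 0, "az": 0, "claw": 0}, {"tx": 0, "ty": 0, "tz": -3, "ax": 0, "ay": 0, "az": 0, "claw": 0}, {"tx": 0, "ty": 0, "tz": -3, "ax": 0, "ay": 0, "az": 0, "claw": 0}, {"tx": 0, "ty": 0, "tz": -3, "ax": 0, "ay": 0, "az": 0, "claw": 0}, {"tx": 0, "ty": 0, "tz": -3, "ax": 0, "ay": 0, "az": 0, "claw": 0}, {"tx": 0, "ty": 0, "tz": 0, "ax": 0, "ay": 0, "az": 0, "claw": 0}, {"tx": 0, "ty": 0, "tz": 0, "ax": 0, "ay": 0, "az": 0, "claw": 0}, {"tx": 0, "ty": 0, "tz": 0, "ax": 0, "ay": 0, "az": 0, "claw": 0}]'

```text
time_s: 45.43
tcp_pos: [0.44, 0.0291, 0.1567]
ee_rot: [[0.073, -0.997, -0.002], [-0.997, -0.073, -0.0], [-0.0, 0.002, -1.0]]
wrist_force: [-1.0, 1.0, -2.2]
gripper_width: 0.273
gripper_force: 30.0
```

```bash
python3 - <<'E'
from br import *
s=sense();p=np.array(s['tcp_pos'])*1000
legs([(p[0],p[1],150,3.8),(594,253,150,3.8)])
im,d=shot('side','side12')
W,H,S,V,ok=segs('side',dict(im=im,d=d));X,Y,Z=W[...,0],W[...,1],W[...,2]
m=ok&(X>.36)&(X<.52)&(Y>-.2)&(Y<.2)&(Z>.11)&(Z<.19)&(H>50)&(H<85)&(S>100);print('green',m.sum(),rect(W[m]) if m.sum()>5 else '')
# brush in tray
m=ok&(X>.45)&(X<.74)&(Y>.35)&(Y<.42)&(Z>.0)&(Z<.05);f=m&(S<60)&(V>110);print('tray brush ferrule',f.sum(),np.round(np.median(W[f],0),3))
cv2.imwrite('pics/c12.png',cv2.resize(im[120:360,150:350,::-1],(500,600)))
E
```

```text
at [440.   29.1 156.7] psi -85.8 j6 -20.8 t 45.4 F [-1.   1.  -2.2] w 23.7 gf 30.0
(np.float64(439.98385908704944), np.float64(29.13329265217819), 150, 3.8) turn [ 1.000e-03  1.000e-03 -1.564e+00] rows 14 | shift cm [0.   0.   0.67] rows 1
(594, 253, 150, 3.8) turn [0. 0. 0.] rows 0 | shift cm [ 16.85 -21.32   0.  ] rows 8
green 219 (array([439.2,  57.6]), array([21.4, 98.8]), 94.8)
tray brush ferrule 251 [0.623 0.39  0.025]
```

View pics/c12.png

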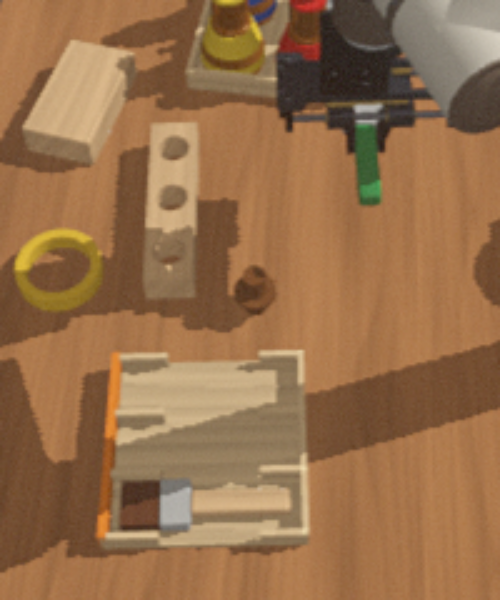

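The wooden brush lies in its lane with its head at the orange end (crop (155,505)). The green brush is held level. I'll carry it to the −66 lane.

Call:
drive_tool --rows '[{"tx": 0, "ty": 0, "tz": 0, "ax": 0, "ay": 0, "az": -0.12, "claw": 0}, {"tx": 0, "ty": 0, "tz": 0, "ax": 0, "ay": 0, "az": -0.12, "claw": 0}, {"tx": 0, "ty": 0, "tz": 0, "ax": 0, "ay": 0, "az": -0.12, "claw": 0}, {"tx": 0, "ty": 0, "tz": 0, "ax": 0, "ay": 0, "az": -0.12, "claw": 0}, {"tx": 0, "ty": 0, "tz": 0, "ax": 0, "ay": 0, "az": -0.12, "claw": 0}, {"tx": 0, "ty": 0, "tz": 0, "ax": 0, "ay": 0, "az": -0.12, "claw": 0}, {"tx": 0, "ty": 0, "tz": 0, "ax": 0, "ay": 0, "az": -0.12, "claw": 0}, {"tx": 0, "ty": 0, "tz": 0, "ax": 0, "ay": 0, "az": -0.12, "claw": 0}, {"tx": 0, "ty": 0, "tz": 0, "ax": 0, "ay": 0, "az": -0.12, "claw": 0}, {"tx": 0, "ty": 0, "tz": 0, "ax": 0, "ay": 0, "az": -0.12, "claw": 0}]'

```text
time_s: 46.32
tcp_pos: [0.4399, 0.0289, 0.1557]
ee_rot: [[0.958, -0.287, -0.004], [-0.287, -0.958, -0.002], [-0.003, 0.003, -1.0]]
wrist_force: [-0.3, -0.4, -1.5]
gripper_width: 0.27
gripper_force: 30.0
```

Call:
drive_tool --rows '[{"tx": 0, "ty": 0, "tz": 0, "ax": 0, "ay": 0, "az": -0.12, "claw": 0}, {"tx": 0, "ty": 0, "tz": 0, "ax": 0, "ay": 0, "az": -0.12, "claw": 0}, {"tx": 0, "ty": 0, "tz": 0, "ax": 0, "ay": 0, "az": -0.124, "claw": 0}, {"tx": 2.11, "ty": -2.66, "tz": 0, "ax": 0, "ay": 0, "az": 0, "claw": 0}, {"tx": 2.11, "ty": -2.66, "tz": 0, "ax": 0, "ay": 0, "az": 0, "claw": 0}, {"tx": 2.11, "ty": -2.66, "tz": 0, "ax": 0, "ay": 0, "az": 0, "claw": 0}, {"tx": 2.11, "ty": -2.66, "tz": 0, "ax": 0, "ay": 0, "az": 0, "claw": 0}, {"tx": 2.11, "ty": -2.66, "tz": 0, "ax": 0, "ay": 0, "az": 0, "claw": 0}, {"tx": 2.11, "ty": -2.66, "tz": 0, "ax": 0, "ay": 0, "az": 0, "claw": 0}, {"tx": 2.11, "ty": -2.66, "tz": 0, "ax": 0, "ay": 0, "az": 0, "claw": 0}]'

```text
time_s: 47.15
tcp_pos: [0.5756, 0.2259, 0.1548]
ee_rot: [[0.998, 0.067, -0.004], [0.067, -0.998, -0.003], [-0.004, 0.002, -1.0]]
wrist_force: [0.8, -0.7, -0.9]
gripper_width: 0.275
gripper_force: 30.0
```

Call:
drive_tool --rows '[{"tx": 2.1, "ty": -2.66, "tz": 0, "ax": 0, "ay": 0, "az": 0, "claw": 0}, {"tx": 0, "ty": 0, "tz": 0, "ax": 0, "ay": 0, "az": 0, "claw": 0}, {"tx": 0, "ty": 0, "tz": 3, "ax": 0, "ay": 0, "az": 0, "claw": 0}, {"tx": 0, "ty": 0, "tz": 3, "ax": 0, "ay": 0, "az": 0, "claw": 0}, {"tx": 0, "ty": 0, "tz": 2, "ax": 0, "ay": 0, "az": 0, "claw": 0}, {"tx": 0, "ty": 0, "tz": 0, "ax": 0, "ay": 0, "az": 0, "claw": 0}, {"tx": 0, "ty": 0, "tz": 0, "ax": 0, "ay": 0, "az": 0, "claw": 0}, {"tx": 0, "ty": 0, "tz": 0, "ax": 0, "ay": 0, "az": 0, "claw": 0}]'

```text
time_s: 47.82
tcp_pos: [0.5957, 0.2531, 0.078]
ee_rot: [[0.998, 0.068, 0.001], [0.068, -0.998, -0.0], [0.001, 0.0, -1.0]]
wrist_force: [-0.1, 0.2, -1.2]
gripper_width: 0.276
gripper_force: 30.0
```

```bash
python3 -c "
from h import *
legs([(594,253,14.5,3.8)])"
```

```text
at [595.7 253.1  78. ] psi 3.9 j6 56.5 t 47.8 F [-0.1  0.2 -1.2] w 24.0 gf 30.0
(594, 253, 14.5, 3.8) turn [ 0.    -0.001  0.001] rows 1 | shift cm [-0.17  0.    6.35] rows 2
```

Call:
drive_tool --rows '[{"tx": -0.15, "ty": 0, "tz": 2, "ax": 0, "ay": 0, "az": 0, "claw": 0}, {"tx": 0, "ty": 0, "tz": 2, "ax": 0, "ay": 0, "az": 0, "claw": 0}, {"tx": 0, "ty": 0, "tz": 1, "ax": 0, "ay": 0, "az": 0, "claw": 0}, {"tx": 0, "ty": 0, "tz": 0.7, "ax": 0, "ay": 0, "az": 0, "claw": 0}, {"tx": 0, "ty": 0, "tz": 0.4, "ax": 0, "ay": 0, "az": 0, "claw": 0}, {"tx": 0, "ty": 0, "tz": 0.1, "ax": 0, "ay": 0, "az": 0, "claw": 0}, {"tx": 0, "ty": 0, "tz": 0, "ax": 0, "ay": 0, "az": 0, "claw": 0}, {"tx": 0, "ty": 0, "tz": 0, "ax": 0, "ay": 0, "az": 0, "claw": 0}]'

```text
time_s: 48.48
tcp_pos: [0.5942, 0.2533, 0.0166]
ee_rot: [[0.998, 0.067, 0.002], [0.067, -0.998, 0.001], [0.002, -0.001, -1.0]]
wrist_force: [-1.1, -0.5, -1.2]
gripper_width: 0.275
gripper_force: 30.0
```

Call:
drive_tool --rows '[{"tx": 0, "ty": 0, "tz": 0.2, "ax": 0, "ay": 0, "az": 0, "claw": 0}, {"tx": 0, "ty": 0, "tz": 0.15, "ax": 0, "ay": 0, "az": 0, "claw": 0}, {"tx": 0, "ty": 0, "tz": 0, "ax": 0, "ay": 0, "az": 0, "claw": 0}, {"tx": 0, "ty": 0, "tz": 0, "ax": 0, "ay": 0, "az": 0, "claw": 0}]'

```text
time_s: 48.82
tcp_pos: [0.5942, 0.2534, 0.014]
ee_rot: [[0.998, 0.068, 0.002], [0.068, -0.998, 0.001], [0.002, -0.001, -1.0]]
wrist_force: [-1.5, -0.8, 5.4]
gripper_width: 0.274
gripper_force: 30.0
```

Seated at 14 mm with 5.4 N. I'll release, retreat and check.

Call:
drive_tool --rows '[{"tx": 0, "ty": 0, "tz": -0.2, "ax": 0, "ay": 0, "az": 0, "claw": 4}, {"tx": 0, "ty": 0, "tz": 0, "ax": 0, "ay": 0, "az": 0, "claw": 4}, {"tx": 0, "ty": 0, "tz": 0, "ax": 0, "ay": 0, "az": 0, "claw": 4}, {"tx": 0, "ty": 0, "tz": 0, "ax": 0, "ay": 0, "az": 0, "claw": 4}, {"tx": 0, "ty": 0, "tz": -1, "ax": 0, "ay": 0, "az": 0, "claw": 4}, {"tx": 0, "ty": 0, "tz": -3, "ax": 0, "ay": 0, "az": 0, "claw": 4}, {"tx": 0, "ty": 0, "tz": -4, "ax": 0, "ay": 0, "az": 0, "claw": 4}, {"tx": 0, "ty": 0, "tz": -4, "ax": 0, "ay": 0, "az": 0, "claw": 4}, {"tx": 0, "ty": 0, "tz": -4, "ax": 0, "ay": 0, "az": 0, "claw": 4}, {"tx": 0, "ty": 0, "tz": -3, "ax": 0, "ay": 0, "az": 0, "claw": 4}]'

```text
time_s: 49.65
tcp_pos: [0.5944, 0.2531, 0.209]
ee_rot: [[0.998, 0.068, 0.005], [0.068, -0.998, 0.002], [0.005, -0.002, -1.0]]
wrist_force: [0.7, 0.0, 0.8]
gripper_width: 0.461
gripper_force: 0.0
```

Call:
drive_tool --rows '[{"tx": -2.5, "ty": 2, "tz": 0, "ax": 0, "ay": 0, "az": 0, "claw": 4}, {"tx": -2.5, "ty": 2, "tz": 0, "ax": 0, "ay": 0, "az": 0, "claw": 4}, {"tx": -2.5, "ty": 2, "tz": 0, "ax": 0, "ay": 0, "az": 0, "claw": 4}, {"tx": -2.5, "ty": 2, "tz": 0, "ax": 0, "ay": 0, "az": 0, "claw": 4}, {"tx": -2.5, "ty": 2, "tz": 0, "ax": 0, "ay": 0, "az": 0, "claw": 4}, {"tx": -2.5, "ty": 2, "tz": 0, "ax": 0, "ay": 0, "az": 0, "claw": 4}, {"tx": 0, "ty": 0, "tz": 0, "ax": 0, "ay": 0, "az": 0, "claw": 4}, {"tx": 0, "ty": 0, "tz": 0, "ax": 0, "ay": 0, "az": 0, "claw": 4}, {"tx": 0, "ty": 0, "tz": 0, "ax": 0, "ay": 0, "az": 0, "claw": 4}]'

```text
time_s: 50.4
tcp_pos: [0.4526, 0.1234, 0.205]
ee_rot: [[0.998, 0.067, 0.002], [0.067, -0.998, 0.001], [0.002, -0.001, -1.0]]
wrist_force: [-0.3, -0.4, -1.2]
gripper_width: 0.456
gripper_force: 0.0
```

```bash
python3 - <<'E'
from h import *
im,d=shot('side','side13');cv2.imwrite('pics/c13.png',cv2.resize(im[70:350,150:350,::-1],(428,600)))
W,H,S,V,ok=segs('side',dict(im=im,d=d));X,Y,Z=W[...,0],W[...,1],W[...,2]
for y0 in(.22,.35):
    m=ok&(X>.48)&(X<.72)&(Y>y0)&(Y<y0+.07)&(Z>.018)&(Z<.05);f=m&(S<60)&(V>110);print(np.round(np.median(W[f],0),3) if f.sum() else None)
E
```

```text
[0.633 0.257 0.025]
[0.623 0.39  0.026]
```

View pics/c13.png

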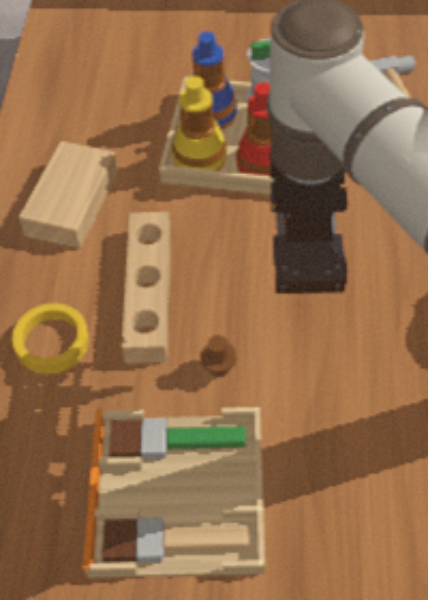

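Both brushes lie flat in their lanes with heads to the orange end (crop (180,437) and (175,538)). The stoppers and funnel are in place and the bystanders haven't moved.

```bash
python3 -c "
from station import finish_job
print(finish_job())"
```

```text
the job is handed in; nothing more can be done
None
```

The job is handed in after about 50 s of robot time: the funnel is seated in the drip can, the red, yellow and blue flasks are stoppered, and both brushes lie in the tray with heads to the orange end (I saw no knife in the scene).

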